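# Strip used ribbon spools into the scrap bin

### The arm

A 6-joint arm with a two-finger parallel gripper is mounted at the origin on the work surface. World frame = base frame: x ahead of the robot, y to its left, z up, the work surface at z = 0. Lengths are in mm, angles in rad, forces in N, time in s.
With the tool pointing down it reaches from about 300 to 775 mm from the base axis. Payload 14.6 kg.
Tool frame: the origin (TCP) lies at the very end of the fingers, on their centre line; the grasp point (between the pads) lies 19 mm behind it; z points along the fingers, y is the direction in which the jaws open and shut (so a half turn about z gives the same grasp; the last joint's range is limited). The gripper opens to 94 mm and grips with 3 to 60 N. Pads are 16 mm wide; open, the fingers measure 119 mm over their backs; the gripper's body (75 mm by 177 mm) begins 78 mm behind the grasp point.
Start: joints at [-1.248, 0.3, 1.521, -0, 1.321, -0.067], TCP at [208.994, -508.734, 205.446] pointing down, gripper open.
Joint ranges: [-3.03, 3.03], [-0.79, 2.21], [0.23, 2.52], [-1.04, 4.18], [0, 3.07], [-2.55, 2.55]. Speed limits (rad/s): [2.22, 2.22, 2.57, 3.14, 3.14, 3.14].

### API

Orientations are given as [roll, pitch, yaw] about the fixed x, y, z axes, in that order (R = Rz(yaw) Ry(pitch) Rx(roll)).
In Python, from cell import manip gives the robot as it stands.
- The arm moves only by the shell command python3 -m inch 'ROWS' [FORCE]. ROWS is a JSON object of lists of equal length, an entry for each row: "grip": the opening, from -1 (shut) to 1 (fully open), so that 0 is half open; "travel": the shift along the world's x, y, z in cm, a list of three; "turn": the turn, a rotation vector about the world's x, y, z in degrees, a list of three. A call has 1 to 10 rows; each row is the pose to reach, as a shift and turn from the pose measured when the call began; what a row does not reach only later rows make up. A row lasts 1/8 s, in which the tool goes at most 62.5 mm and 10.7 degrees, less where a joint would pass 70% of its speed; a pose out of reach is approached as far as the arm can. A call with a gripper value outside its range is refused whole. The fingers move at their own pace and stop on an object; FORCE is the grip in N (left out, the last holds). Time passes only in rows, so rows that repeat a pose let the fingers close. It gives the time, the measured TCP pose, the force and the opening at its end, in the units of the state.
- manip.read_state(): the state, without advancing time (a new reading comes with each control period).
- manip.camera(name): name is "side" or "top"; returns (picture, depth): 400x640x3 uint8, red, green, blue; 400x640 float32, mm along the optical axis (not along the pixel's ray), 0 where there is no reading.
- manip.calibration(name): a dict with "fx", "fy", "cx", "cy" (pixels), "world_from_camera" (4x4, takes a point from camera to world coordinates). Camera axes: x right, y up, looking along -z (the intrinsics and any distortion apply to the point x, -y, -z); pixel columns grow to the right and rows downward; lengths in mm; the calibration is good to about 2 mm. A picture is of the moment at which its call begins. calibration takes no time and is no camera call.
- manip.sign_off(): hands the job in, once; it reports no verdict.
Trained networks look in the newest picture that a camera, given by its name, has taken for a name from the list of things; names that differ only in an ending like _2 or _b are one class to them, and where a whole thing is asked for, a point or a joint stands for the part that bears it (a point fixed in the world has none). Each returns a list of dicts, best first, with "p" (0 to 1); they miss things now and then, are a little off and sometimes report something else, mostly with a low value. They report only what shows in the picture. A call takes as long as a camera call.
- manip.look_for(camera, label): "bbox" ([left, top, right, bottom] in pixels, round what is visible of it).
The state is a dict: "clock": time; "joints": joint angles; "qd": joint speeds; "effort": joint torques, N m; "eef_pos": TCP position; "eef_rot": TCP orientation; "wrist_force": force on the tool from outside, world axes, zero at the start; "moment": the same for the moment, N m; "finger_gap": finger opening in mm.
Only numpy, scipy, OpenCV 4.12 (cv2) and the standard library are available. Lean on these libraries where they do the work, as an engineer would, in place of code of your own. Each camera call takes 0.05 s, during which the arm holds its last target.

### The job

Clear the used ribbon spools off the green stand into the tilting scrap bin, which must stand level when you finish. Each spool is locked by a catch: strike the red sprung pin in front of it right down with the mallet (not with your fingers) so that the catch draws back, then slide the spool up off its post without forcing it and put it in the bin. Leave the mallet lying on its felt mat, and do not disturb the other things on the bench.

Things in the scene. Friction and masses are not known exactly. Their poses are not given: they have to be found in the camera images.
- stand: fixed green block 145 x 350 mm, 30 mm high. Origin on the table under the middle of a row of four 10 mm posts (tips 100 mm high), which stand at x = 0 and y = -135, -45, +45, +135 mm (posts 0 to 3); z up. Its -x side, with the red pins, faces the robot. Each spool sits on a boss 32 mm across, 45 mm above the table
- mallet: mallet, 0.3 kg: upright brass head 40 mm across, 56 mm tall, origin at the centre of its lower face, z along its axis; wooden handle 16 mm wide, 18 mm high, from x = -18 to -163 mm, its middle 28 mm above the lower face. It stands on its face, handle level; the mass is near the head. A good grip is 55 mm from the head's axis
- mat: grey felt mat 250 x 100 mm, 4 mm thick, fixed to the table; origin at the centre of its underside, x along its length, z up
- scrap_bin (a joint): tilt of the tin scrap bin about its pivots (rad): 0 is level against its stop, growing as its near side with the red lip rises and the far side drops (to 0.6). The hinge is stiff and stays where it is left; about 3 N down on the lip moves it
- bin_base: wooden base of the bin, 160 x 220 x 8 mm, fixed, with a steel upright on each side (outer faces at y = +-108 mm, top 108 mm); origin at the centre of its underside, z up, -x towards the robot. The pivot line runs along its y axis, 98 mm above the table
- bin_floor (a point): centre of the bin's inner floor, 33.5 mm below the pivot line, turning with the bin (axes as the base's when level). Inside it is 152 mm (x) by 182 mm (y); the 4 mm walls stand 71 mm over the floor. A red press lip (28 mm deep, 70 mm wide) juts from the near rim: the middle of its top is at x = -95, z = +71 mm in these axes
- spool0: used typewriter ribbon spool on post 0 at the start (it may be absent): steel flanges, dark blue wound ribbon, 52 mm across, 20 mm tall, centre hole 15 mm; origin at the centre of its underside, z along its axis. 60 g
- pinhead0: red head, 18 mm across and 8 mm tall, of the sprung pin for post 0; origin at the centre of its top face, 90 mm to the -x side of the post, 72 mm above the table when up, 58 mm when fully down. About 10 N drives it; friction keeps it down. Going down it draws catch 0 back by the same distance
- catch0: steel catch of post 0, a tongue 12 mm wide and 6 mm thick, 1.5 mm above the spool; origin at its lower front tip: 19 mm from the post's axis (over the spool) when locked, 33 mm when the pin is fully down (clear of the spool)
- spool1: used typewriter ribbon spool on post 1 at the start (it may be absent): steel flanges, dark blue wound ribbon, 52 mm across, 20 mm tall, centre hole 15 mm; origin at the centre of its underside, z along its axis. 60 g
- pinhead1: red head, 18 mm across and 8 mm tall, of the sprung pin for post 1; origin at the centre of its top face, 90 mm to the -x side of the post, 72 mm above the table when up, 58 mm when fully down. About 10 N drives it; friction keeps it down. Going down it draws catch 1 back by the same distance
- catch1: steel catch of post 1, a tongue 12 mm wide and 6 mm thick, 1.5 mm above the spool; origin at its lower front tip: 19 mm from the post's axis (over the spool) when locked, 33 mm when the pin is fully down (clear of the spool)
- spool2: used typewriter ribbon spool on post 2 at the start (it may be absent): steel flanges, dark blue wound ribbon, 52 mm across, 20 mm tall, centre hole 15 mm; origin at the centre of its underside, z along its axis. 60 g
- pinhead2: red head, 18 mm across and 8 mm tall, of the sprung pin for post 2; origin at the centre of its top face, 90 mm to the -x side of the post, 72 mm above the table when up, 58 mm when fully down. About 10 N drives it; friction keeps it down. Going down it draws catch 2 back by the same distance
- catch2: steel catch of post 2, a tongue 12 mm wide and 6 mm thick, 1.5 mm above the spool; origin at its lower front tip: 19 mm from the post's axis (over the spool) when locked, 33 mm when the pin is fully down (clear of the spool)
- spool3: used typewriter ribbon spool on post 3 at the start (it may be absent): steel flanges, dark blue wound ribbon, 52 mm across, 20 mm tall, centre hole 15 mm; origin at the centre of its underside, z along its axis. 60 g
- pinhead3: red head, 18 mm across and 8 mm tall, of the sprung pin for post 3; origin at the centre of its top face, 90 mm to the -x side of the post, 72 mm above the table when up, 58 mm when fully down. About 10 N drives it; friction keeps it down. Going down it draws catch 3 back by the same distance
- catch3: steel catch of post 3, a tongue 12 mm wide and 6 mm thick, 1.5 mm above the spool; origin at its lower front tip: 19 mm from the post's axis (over the spool) when locked, 33 mm when the pin is fully down (clear of the spool)
- type_bar: bystander: bent steel type bar, about 95 mm long and 6 mm high, lying flat
- key_cap: bystander: cracked black key cap, 18 mm across, 6.5 mm high
- pinion: bystander: brass carriage pinion, 39 mm across, 18 mm high
- margin_lever: bystander: chrome margin release lever, about 95 mm long, 7 mm high, lying flat
- oil_bottle: bystander: amber oil bottle, 44 mm across, 110 mm tall
- screw_jar: bystander: glass screw jar with a yellow cap, 56 mm across, 70 mm tall

How it is judged:
By the outcome, as a careful person would: the job done as asked, in the order asked, and still so for the second after the job is handed in, with the robot touching nothing.
Of spool0, spool1, spool2, spool3 only 3 to 4 are there at a start; the rules pass over those that are not, and their reading is None.
At some moment in a run one of mallet may be knocked a few centimetres aside while the robot is not near it.
Once in a run the grip may slacken for a moment while it holds something.
It also fails if it takes over 210 s, if anything falls off the work surface, if the arm or the gripper's body presses on something with over 40 N, if the wrist force passes 120 N, or if a joint passes its speed limit or range.

## Working session

There is one attempt and no reset: what is moved stays moved. The work goes in short steps, Python scripts to look and compute and a shell command to move; the robot and the scene stay as the last step left them, time stands still between calls to the robot, and variables do not carry over. Pictures are saved under pics/ and viewed, and the job is handed in when it is done.

```bash
ls; mkdir -p pics; python3 - <<'E'
from cell import manip
import cv2
print(manip.read_state())
for n in ("top","side"):
    p,d=manip.camera(n); cv2.imwrite(f"pics/{n}0.png",p[:,:,::-1]); 
    c=manip.calibration(n); print(n,c)
E
```

```text
pics
{'clock': 0.0, 'joints': array([-1.24760188e+00,  3.00458506e-01,  1.52156955e+00,  1.01990467e-05,
        1.32069516e+00, -6.66057915e-02]), 'qd': array([ 0.00066752,  0.00016242, -0.00094608, -0.00093715,  0.00099263,
       -0.00015582]), 'effort': array([ 2.45981873e-04, -5.31799686e+01, -3.52739668e+01,  7.08237151e-02,
        2.44207936e-02, -1.11051977e-04]), 'eef_pos': array([ 208.91713479, -508.4991631 ,  204.8981153 ]), 'eef_rot': array([-3.14046525e+00, -8.51036134e-05,  3.89797655e-01]), 'wrist_force': array([-0.40782171, -0.05377738, -0.52795072]), 'moment': array([ 0.02350529, -0.01425941, -0.00825997]), 'finger_gap': 94.2132516774097}
top {'fx': 399.4805481284605, 'fy': 399.4805481284605, 'cx': 322.60057273729444, 'cy': 202.87581462760303, 'world_from_camera': array([[-1.89148181e-02,  9.88713939e-01, -1.48616877e-01,
         4.09940107e+02],
       [-9.99803878e-01, -1.78319468e-02,  8.61553672e-03,
        -7.79802876e+01],
       [ 5.86817301e-03,  1.48750691e-01,  9.88857319e-01,
         1.08110892e+03],
       [ 0.00000000e+00,  0.00000000e+00,  0.00000000e+00,
         1.00000000e+00]])}
side {'fx': 446.5700363315378, 'fy': 446.5700363315378, 'cx': 320.90799526868204, 'cy': 202.5510351363295, 'world_from_camera': array([[ 9.68281759e-01,  1.70582395e-01, -1.82570760e-01,
         3.15877901e+02],
       [-2.49580844e-01,  6.25732691e-01, -7.39031800e-01,
        -1.05436821e+03],
       [-1.18253215e-02,  7.61157176e-01,  6.48459649e-01,
         9.66144159e+02],
       [ 0.00000000e+00,  0.00000000e+00,  0.00000000e+00,
         1.00000000e+00]])}
```

View pics/top0.png

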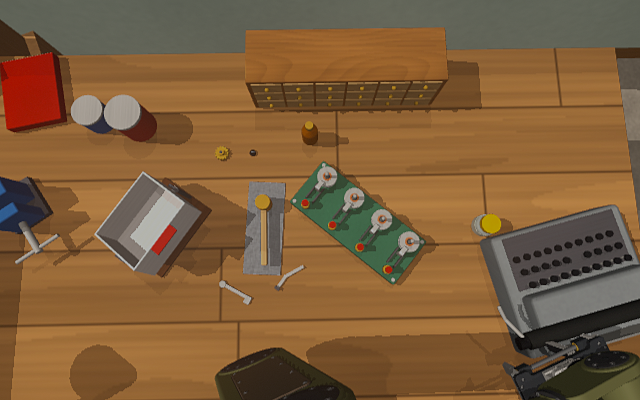

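View pics/side0.png

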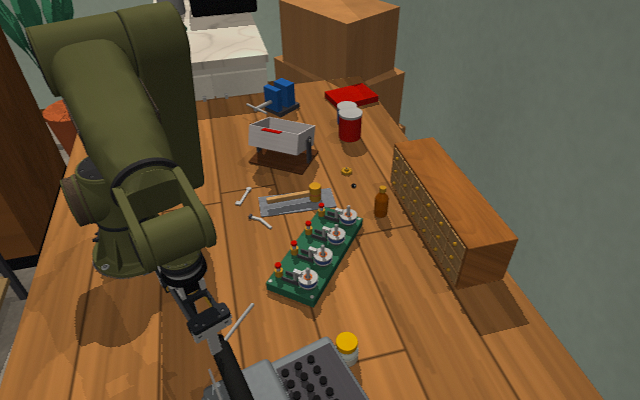

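```bash
cat > h.py <<'E'
from cell import manip
import cv2, numpy as np
def pts(n,d):
    c=manip.calibration(n); T=c["world_from_camera"]
    v,u=np.mgrid[0:400,0:640].astype(float)
    x=(u-c["cx"])/c["fx"]*d; y=(v-c["cy"])/c["fy"]*d
    P=np.stack([x,-y,-d],-1)
    return P@T[:3,:3].T+T[:3,3]
def proj(n,X):
    c=manip.calibration(n); T=c["world_from_camera"]
    q=(np.asarray(X,float)-T[:3,3])@T[:3,:3]
    return np.stack([c["cx"]+c["fx"]*q[...,0]/-q[...,2], c["cy"]+c["fy"]*-q[...,1]/-q[...,2]],-1)
def ray(n,u,v,z):
    c=manip.calibration(n); T=c["world_from_camera"]
    r=T[:3,:3]@np.array([(u-c["cx"])/c["fx"],-(v-c["cy"])/c["fy"],-1])
    return T[:3,3]+r*(z-T[2,3])/r[2]
def save(n,p,box,name,k=4):
    l,t,r,b=box
    im=cv2.resize(p[t:b,l:r,::-1],None,fx=k,fy=k,interpolation=cv2.INTER_CUBIC); cv2.imwrite(f"pics/{name}.png",im)
E
python3 - <<'E'
from h import *
np.set_printoptions(precision=1,suppress=True)
for n in ("top","side"):
    p,d=manip.camera(n); P=pts(n,d); np.savez(f"{n}.npz",p=p,d=d,P=P)
    for l in ["stand","mallet","mat","bin_base","scrap_bin","spool0","pinhead0","catch0","oil_bottle","screw_jar","margin_lever","type_bar","key_cap","pinion"]:
        for r in manip.look_for(n,l)[:5]:
            b=r["bbox"]; u,v=(b[0]+b[2])/2,(b[1]+b[3])/2
            print(n,l,round(r["p"],2),np.round(b),P[int(v),int(u)])
    save(n,p,(230,140,430,290) if n=="top" else (225,170,385,310),n+"1")
    save(n,p,(85,160,215,280) if n=="top" else (230,100,340,180),n+"2",5)
E
```

```text
top stand 0.91 [291. 163. 427. 284.] [ 512.5 -182.3   29.5]
top stand 0.3 [343. 183. 364. 209.] [ 573.9 -162.9   96.5]
top mallet 0.82 [256. 193. 274. 264.] [503.1  67.3  38.2]
top mallet 0.51 [386. 268. 392. 274.] [ 386.9 -248.9   72.7]
top mallet 0.5 [357. 243. 362. 251.] [ 447.7 -176.    74. ]
top mat 0.96 [239. 182. 288. 276.] [502.9  69.6  40.4]
top bin_base 0.96 [ 96. 169. 209. 276.] [521.5 349.6  62.8]
top scrap_bin 0.66 [240. 183. 286. 276.] [500.4  69.7  39.5]
top scrap_bin 0.59 [ 89. 171. 202. 273.] [523.  372.1  52. ]
top spool0 0.87 [373. 210. 391. 228.] [ 517.9 -231.5   91.2]
top spool0 0.78 [343. 184. 364. 208.] [ 573.9 -162.9   96.5]
top spool0 0.71 [316. 168. 337. 187.] [628.9 -96.8  72.2]
top pinhead0 0.57 [358. 243. 366. 251.] [ 450.1 -181.1   73.8]
top pinhead0 0.57 [327. 220. 336. 230.] [ 507.  -107.    72.4]
top pinhead0 0.39 [340. 202. 347. 211.] [ 558.6 -141.2   29.8]
top catch0 0.64 [370. 222. 383. 232.] [ 497.3 -220.8   72.2]
top catch0 0.55 [399. 247. 404. 257.] [ 435.8 -281.    73.9]
top oil_bottle 0.52 [301. 123. 319. 145.] [743.1 -54.7  77.2]
top screw_ja
[... 1057 characters left out ...]
] [619.5 -47.8  31.6]
side catch0 0.47 [306. 247. 315. 256.] [ 490.5 -212.1   57.3]
side catch0 0.4 [295. 268. 302. 281.] [ 439.5 -291.7   65.4]
side oil_bottle 0.62 [372. 184. 387. 218.] [744.9 -70.8  67.8]
side screw_jar 0.9 [334. 328. 358. 364.] [ 498.1 -530.3   72.5]
side margin_lever 0.59 [234. 183. 251. 206.] [338.4 158.8   2.1]
side margin_lever 0.26 [248. 118. 313. 154.] [501.  272.6 137.6]
side type_bar 0.53 [253. 216. 270. 229.] [380.5  10.   -5.1]
side key_cap 0.67 [250. 117. 321. 176.] [512.1 248.1 109.9]
side key_cap 0.32 [237. 185. 252. 206.] [344.3 151.8   2. ]
side pinion 0.57 [342. 168. 350. 172.] [711.7 180.6  20. ]
side pinion 0.47 [375. 184. 388. 217.] [750.7 -72.   71.5]
```

View pics/top1.png

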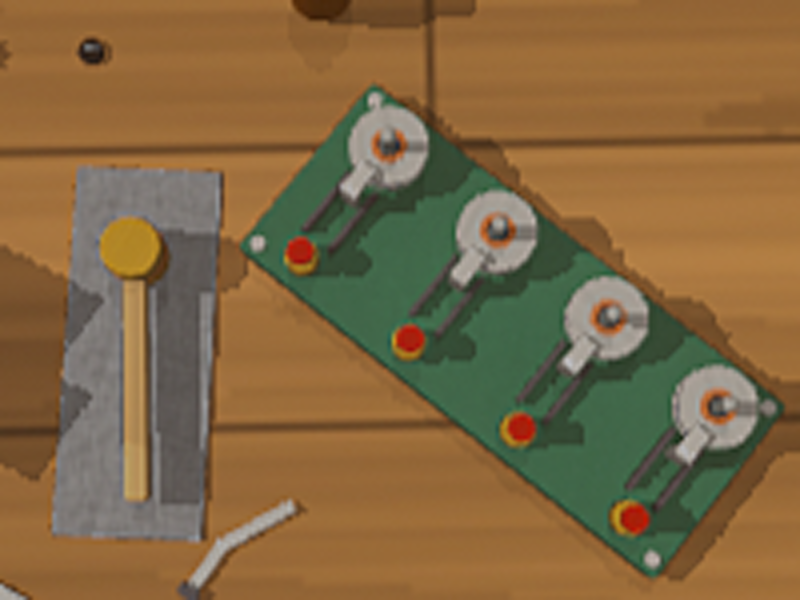

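View pics/side1.png

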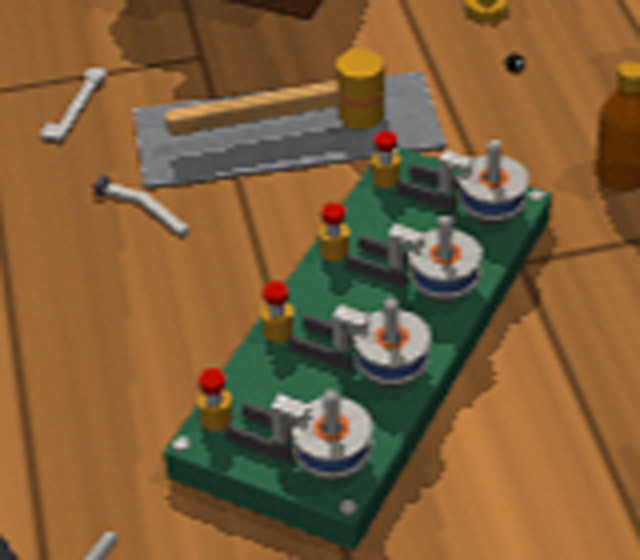

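View pics/top2.png

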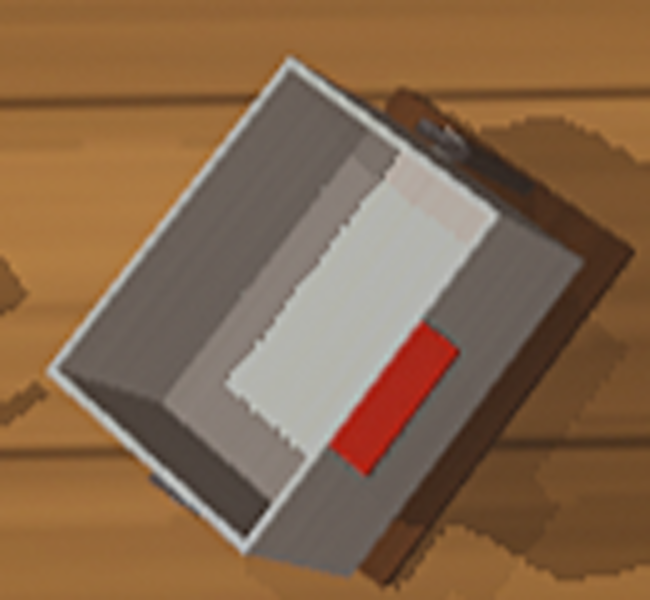

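View pics/side2.png

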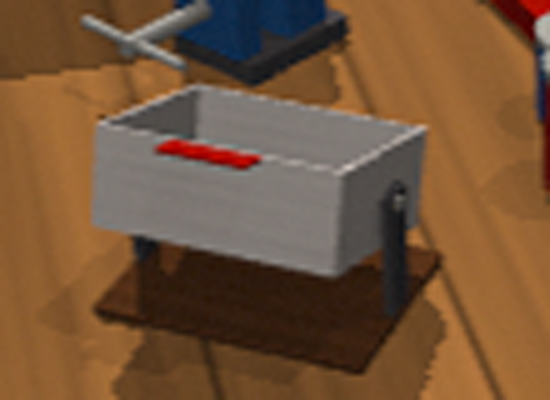

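```bash
cat > fit.py <<'E'
from h import *
from scipy.optimize import least_squares
from scipy import ndimage
def red(p):
    hsv=cv2.cvtColor(p,cv2.COLOR_RGB2HSV)
    return (((hsv[...,0]<6)|(hsv[...,0]>174))&(hsv[...,1]>190)&(hsv[...,2]>90))
def blobs(m,box,mn=8):
    l,t,r,b=box; k=np.zeros_like(m);k[t:b,l:r]=m[t:b,l:r]
    lab,n=ndimage.label(k); out=[]
    for i in range(1,n+1):
        a=(lab==i).sum()
        if a>=mn: v,u=ndimage.center_of_mass(lab==i); out.append((u,v,int(a)))
    return out
E
python3 - <<'E'
from fit import *
np.set_printoptions(precision=1,suppress=True)
A={n:dict(np.load(n+".npz")) for n in("top","side")}
for n,box in(("top",(285,160,430,290)),("side",(260,195,365,310))):
    bl=blobs(red(A[n]["p"]),box); print(n,bl)
    b=np.array(bl)
    X=np.array([ray(n,u,v,71 if n=="top" else 68.5) for u,v,_ in b]); X=X[np.argsort(X[:,1])]
    print(X, np.linalg.norm(np.diff(X,axis=0),axis=1))
    f=lambda q:(np.stack([q[0]-90*np.cos(q[2])-np.sin(q[2])*np.array([-135,-45,45,135]),q[1]-90*np.sin(q[2])+np.cos(q[2])*np.array([-135,-45,45,135])],-1)-X[:,:2]).ravel()
    s=least_squares(f,[540,-200,.5]); print(n,s.x[:2],"yaw %.4f"%s.x[2],s.fun)
P=A["top"]["P"]
# bin cloud
sl=P[165:280,90:215].reshape(-1,3); print(len(sl))
# bin red lip
for n,box in(("top",(90,165,210,280)),("side",(240,110,330,160))):
    m=np.zeros((400,640),bool);l,t,r,b=box;m[t:b,l:r]=red(A[n]["p"])[t:b,l:r]
    m=ndimage.binary_erosion(m);Q=A[n]["P"][m]; print("lip",n,len(Q),Q.mean(0)); 
    c=Q.mean(0);u,s,vt=np.linalg.svd(Q-c); print(vt,s)
E
```

```text
top [(np.float64(304.58620689655174), np.float64(202.27586206896552), 29), (np.float64(332.3333333333333), np.float64(224.2), 30), (np.float64(360.06451612903226), np.float64(246.41935483870967), 31), (np.float64(388.53333333333336), np.float64(269.3333333333333), 30)]
[[ 391.  -248.2   71. ]
 [ 449.2 -179.    71. ]
 [ 506.6 -110.4   71. ]
 [ 564.1  -40.8   71. ]] [90.5 89.4 90.4]
top [ 546.8 -202.3] yaw -0.6956 [ 0.2 -0.  -0.3 -0.2 -0.   0.4  0.1 -0.2]
side [(np.float64(321.0), np.float64(204.5), 16), (np.float64(307.89473684210526), np.float64(222.42105263157896), 19), (np.float64(293.4583333333333), np.float64(242.375), 24), (np.float64(277.6666666666667), np.float64(264.125), 24)]
[[ 393.8 -246.6   68.5]
 [ 451.2 -178.1   68.5]
 [ 509.1 -108.7   68.5]
 [ 566.6  -40.4   68.5]] [89.4 90.4 89.3]
side [ 549.1 -201.2] yaw -0.6972 [-0.3 -0.3  0.1  0.1 -0.  -0.2  0.2  0.4]
14375
lip top 226 [470.3 279.5 163. ]
[[-0.8  0.6 -0. ]
 [ 0.5  0.8 -0.4]
 [ 0.2  0.3  0.9]] [283.9  95.9  19.7]
lip side 9 [470.8 275.  163.9]
[[ 0.8 -0.6  0. ]
 [ 0.6  0.7 -0.4]
 [-0.3 -0.4 -0.9]] [51.4  9.3  0.8]
```

```bash
python3 - <<'E'
from fit import *
np.set_printoptions(precision=1,suppress=True)
A={n:dict(np.load(n+".npz")) for n in("top","side")}
for n,box in(("top",(85,160,215,280)),):
    P=A[n]["P"]; l,t,r,b=box
    z=P[t:b,l:r,2]; im=np.clip((z+5)*1.4,0,255).astype(np.uint8)
    cv2.imwrite("pics/binz.png",cv2.resize(cv2.applyColorMap(im,cv2.COLORMAP_JET),None,fx=5,fy=5,interpolation=0))
    for v in range(162,280,8): print(v,P[v,90:215:8,2])
    # mallet
    for v in range(180,280,6): print(v,P[v,240:290:4,2])
    for v in range(165,285,6): print(v,P[v,300:420:6,2])
E
```

```text
162 [-0.  -3.3  0.6  0.9  1.3 -1.1 -1.5 -1.6 -2.2 -1.8 -4.   5.3 -2.2  1.7
  3.1 -1.1]
170 [-5.6  2.3 -3.7  2.8 -2.1 -1.5 -1.3  1.7 -2.4 -0.1 -0.5  0.3 -2.9 -2.4
 -0.8 -2.9]
178 [ -0.2  -1.6  -1.4   2.3  -3.1  -0.2 110.6  86.1  87.   -1.1  -1.5  -1.8
   0.7   0.7  -0.8   2.8]
186 [  -0.2    0.2    1.5   -1.9   -2.7    1.6   96.8   69.8 1081.1  132.9
  110.1    6.5   -1.1    0.3   -5.2    0.1]
194 [-2.2 -2.6 -0.9  1.5 -0.7 98.9 79.3 57.4 45.4 49.5 57.2  8.2 52.2 -2.9
  1.9 -0.8]
202 [ -2.4   4.4  -3.8   0.4 103.8  86.4  61.5  40.7  46.5  54.7  61.9  69.4
 130.2   7.    1.1   1.6]
210 [ -4.5  -0.4  -0.3 106.9  89.7  65.4  44.4  45.4  54.9  64.   66.4 158.
 135.2 112.2   6.2   4. ]
218 [ -1.   -2.4 104.   95.3  75.3  51.3  48.4  50.1  57.1  62.2  70.4 142.2
 121.5  96.8   7.5   3.7]
226 [ -3.4  -0.4  98.9  78.4  59.7  48.8  50.7  59.1  66.9  70.3 162.4 125.3
 100.3   9.1  -2.4   0.3]
234 [  3.1 100.9  80.8  58.6  41.7  51.2  56.7  64.1  68.1 159.4 161.9 104.8
   7.2  -3.6  -0.5  -0.2]
242 [ -2.1  -0.6 120.6  78.9  47.4  55.8  62.1  64.8 161.  163.1 112.6  88.2
   5.6  -3.    1.   -2.6]

[... 3234 characters left out ...]
    6.1   28.2
   70.    29.5   31.6   31.9   24.8   28.7   43.4   72.5   64.3 1081.1]
255 [ 1.4 -3.6 -0.8 -2.2 -0.5 -4.2 -1.8  3.8 -1.6  0.7 30.9 26.3 30.2 33.7
 33.1 33.4 31.9 72.1 26.5 28.7]
261 [ 5.   5.1 -1.4  1.2 -1.9  2.7 -0.8  0.3  0.5  2.2  2.2 29.1 28.2 33.3
 29.5 30.8 29.9 29.7 30.5  1.8]
267 [1081.1   -3.8   -4.7   -0.1    1.4    0.5    0.6    0.2    2.6    4.
   -0.8    0.5   29.3   29.    51.5   72.4   27.1   28.5    0.3   -1.4]
273 [ 1.9  1.   0.1 -0.6  2.2  2.6  2.2 -0.6  1.8 -2.4 -1.1 -0.4  2.2 10.4
 30.4 29.  30.5 -0.5  0.8  1.3]
279 [   1.7    1.8   -2.3    1.     1.1   -0.4   -2.3   -1.2    2.9   -6.6
    0.6   -3.5    0.3   -4.7    1.7   31.2 1081.1    1.    -2.5    2.6]
```

```bash
cat > bin.py <<'E'
from fit import *
def binpt(q,X):
    x,y,yaw,t=q; X=np.asarray(X,float)
    bx=X[...,0]*np.cos(t)+X[...,2]*np.sin(t); bz=-X[...,0]*np.sin(t)+X[...,2]*np.cos(t); by=X[...,1]
    return np.stack([x+bx*np.cos(yaw)-by*np.sin(yaw), y+bx*np.sin(yaw)+by*np.cos(yaw), 98+bz],-1)
E
python3 - <<'E'
from bin import *
np.set_printoptions(precision=2,suppress=True)
# outer rim corners, pivot frame
C=np.array([[80,95,37.5],[80,-95,37.5],[-80,95,37.5],[-80,-95,37.5]])
q0=[517,341,.92,.32]
pt=(np.array([[51,370],[289,57],[245,553],[499,213]])+.5)/5-.5+[85,160]
ps=(np.array([[199,85],[428,127],[95,122],[341,172]])+.5)/5-.5+[230,100]
print(proj("top",binpt(q0,C)),pt); print(proj("side",binpt(q0,C)),ps)
# assign by nearest
def asg(n,p):
    m=proj(n,binpt(q0,C)); return np.array([p[np.argmin(((p-a)**2).sum(1))] for a in m])
at,as_=asg("top",pt),asg("side",ps)
for nm,f in (("top",lambda q:(proj("top",binpt(q,C))-at).ravel()),("side",lambda q:(proj("side",binpt(q,C))-as_).ravel()),("both",lambda q:np.r_[(proj("top",binpt(q,C))-at).ravel(),(proj("side",binpt(q,C))-as_).ravel()])):
    s=least_squares(f,q0,x_scale=[1,1,.01,.01]); print(nm,s.x,s.fun)
q=s.x; print("lip now",binpt(q,[-95,0,37.5]),"level",binpt([*q[:3],0],[-95,0,37.5]))
# mallet
A={n:dict(np.load(n+".npz")) for n in("top","side")}
P=A["top"]["P"][180:280,238:292].reshape(-1,3)
h=P[(P[:,2]>33)&(P[:,2]<47)]; hd=P[(P[:,2]>54)&(P[:,2]<70)]; mt=P[(P[:,2]>50)]
print("head",hd.mean(0),len(hd),(hd.min(0)+hd.max(0))/2); c=h.mean(0);u,s_,v=np.linalg.svd((h-c)[:,:2]);print("handle",c,v[0],np.arctan2(v[0][1],v[0][0]),h.min(0),h.max(0))
P=A["side"]["P"][175:215,255:345].reshape(-1,3)
hd=P[(P[:,2]>57)&(P[:,2]<66)];print("side head top",hd.mean(0),len(hd))
h=P[(P[:,2]>38)&(P[:,2]<47)];print("side handle",h.mean(0))
E
```

```text
[[ 94.57 232.02]
 [145.09 170.39]
 [132.97 269.84]
 [185.92 203.12]] [[ 94.8 233.6]
 [142.4 171. ]
 [133.6 270.2]
 [184.4 202.2]]
[[269.62 116.46]
 [315.04 125.94]
 [248.23 123.91]
 [296.99 134.53]] [[269.4 116.6]
 [315.2 125. ]
 [248.6 124. ]
 [297.8 134. ]]
top [516.2  342.59   0.95   0.33] [-0.58  0.4   0.49 -0.04 -0.03 -0.07  0.12 -0.29]
side [518.61 342.75   0.94   0.32] [-0.09 -0.3  -0.1   0.27  0.06 -0.03  0.11  0.04]
both [516.95 342.65   0.95   0.32] [-0.66 -0.03  0.56 -0.37 -0.03 -0.34  0.26 -0.43 -0.77 -0.05 -0.62  0.31
 -0.34  0.06 -0.08 -0.11]
lip now [471.42 279.14 163.77] level [461.6  265.44 135.5 ]
head [571.31  69.75  59.62] 183 [571.35  69.75  59.38]
handle [483.82  67.71  40.39] [-1.    0.02] 3.1264647947128203 [409.96  50.74  33.06] [579.64  78.07  46.2 ]
side head top [582.19  19.58  60.67] 102
side handle [510.27  44.08  41.08]
```

```bash
python3 -m inch '{"grip":[0,-1,-1,-1,-1,-1,-1,-1,-1,-1],"travel":[[2,5,2],[4,10,2],[6,16,2],[8,22,2],[10,28,2],[12,34,2],[14,40,2],[16,46,2],[18,52,2],[20,58,2]],"turn":[[0,0,-5],[0,0,-10],[0,0,-15],[0,0,-22.3],[0,0,-22.3],[0,0,-22.3],[0,0,-22.3],[0,0,-22.3],[0,0,-22.3],[0,0,-22.3]]}' 20
python3 -m inch '{"grip":[-1,-1,-1,-1,-1,-1,-1],"travel":[[2,6,0],[4,12,0],[5,18,0],[5.6,20,0],[5.6,20,-2],[5.6,20,-3.5],[5.6,20,-3.5]],"turn":[[0,0,0],[0,0,0],[0,0,0],[0,0,0],[0,0,0],[0,0,0],[0,0,0]]}'
python3 - <<'E'
from bin import *
np.set_printoptions(precision=3,suppress=True)
s=manip.read_state();print(s)
A=dict(np.load("top.npz"));P=A["P"]
p=P[180:280,238:292].reshape(-1,3)
h=p[(p[:,2]>34)&(p[:,2]<47)&(p[:,0]<540)&(p[:,1]<80)&(p[:,1]>56)]; c=np.median(h,0);k=np.polyfit(h[:,0],h[:,1],1);print("handle",k,h.min(0),h.max(0),"y at 516,572",np.polyval(k,[516,572]))
E
```

```text
clock: 2.85
eef_pos: [407.4, 67.8, 225.8]
eef_rot: [3.142, -0.001, 0.001]
wrist_force: [1.3, -0.8, 0.7]
finger_gap: 0.5
clock: 3.72
eef_pos: [463.0, 267.4, 189.9]
eef_rot: [3.141, 0.001, 0.0]
wrist_force: [0.5, 0.1, 0.3]
finger_gap: 0.5
{'clock': 3.725, 'joints': array([ 0.455,  0.28 ,  1.584, -0.001,  1.279,  2.026]), 'qd': array([-0.003, -0.022, -0.029, -0.001,  0.02 , -0.001]), 'effort': array([  0.273, -50.149, -33.635,  -0.012,  -0.422,  -0.   ]), 'eef_pos': array([463.035, 267.357, 189.92 ]), 'eef_rot': array([3.141, 0.001, 0.   ]), 'wrist_force': array([0.479, 0.089, 0.287]), 'moment': array([ 0.022, -0.005,  0.003]), 'finger_gap': 0.4589781147484731}
handle [ 0.003 66.787] [409.955  61.189  34.395] [539.796  75.478  45.486] y at 516,572 [68.295 68.458]
```

```bash
python3 -m inch '{"grip":[-1,-1,-1,-1],"travel":[[0.3,0.4,-1],[0.3,0.4,-2],[0.3,0.4,-2.6],[0.3,0.4,-3]],"turn":[[0,0,0],[0,0,0],[0,0,0],[0,0,0]]}'
python3 -m inch '{"grip":[-1,-1,-1,-1],"travel":[[0,0,-0.4],[0,0,-0.8],[0,0,-1.2],[0,0,-1.2]],"turn":[[0,0,0],[0,0,0],[0,0,0],[0,0,0]]}'
```

```text
clock: 4.22
eef_pos: [466.0, 271.2, 159.9]
eef_rot: [3.141, 0.001, 0.0]
wrist_force: [-1.9, -2.1, 4.6]
finger_gap: 0.5
clock: 4.72
eef_pos: [466.0, 271.2, 147.4]
eef_rot: [3.14, 0.001, 0.0]
wrist_force: [0.0, -0.5, 0.4]
finger_gap: 0.1
```

```bash
python3 -m inch '{"grip":[-1,-1,-1,-1],"travel":[[0,0,-0.4],[0,0,-0.8],[0,0,-1.0],[0,0,-1.1]],"turn":[[0,0,0],[0,0,0],[0,0,0],[0,0,0]]}'
python3 -m inch '{"grip":[-1,-1,-1],"travel":[[0,0,-0.1],[0,0,-0.15],[0,0,-0.2]],"turn":[[0,0,0],[0,0,0],[0,0,0]]}'
```

```text
clock: 5.22
eef_pos: [465.9, 271.2, 136.3]
eef_rot: [3.14, 0.001, 0.0]
wrist_force: [-2.0, -2.0, 4.1]
finger_gap: 0.7
clock: 5.6
eef_pos: [466.0, 271.1, 135.6]
eef_rot: [3.141, 0.0, 0.0]
wrist_force: [-8.8, -6.1, 19.9]
finger_gap: 0.5
```

```bash
python3 - <<'E'
from h import *
p,d=manip.camera("side"); save("side",p,(230,90,340,180),"side3",5)
E
```

```text
(no output)
```

View pics/side3.png

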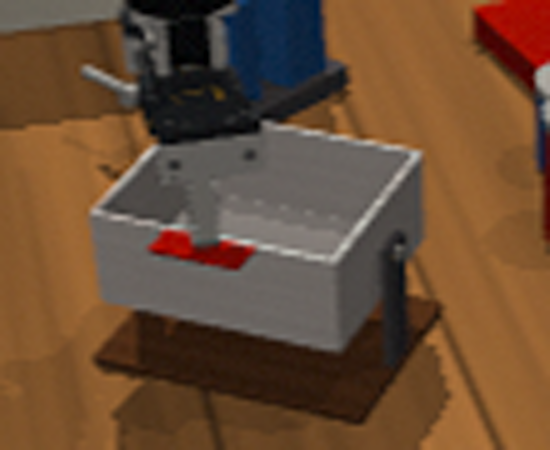

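```bash
python3 -m inch '{"grip":[-1,-1,-1,-1,0,0,0,0],"travel":[[0,0,2],[0,0,5],[0,-5,6],[1.5,-10,4],[3,-15,2],[4.5,-19,0],[5.1,-20.2,0],[5.1,-20.2,0]],"turn":[[0,0,0],[0,0,0],[0,0,0],[0,0,0],[0,0,0],[0,0,0],[0,0,0],[0,0,0]]}'
python3 - <<'E'
from h import *
p,d=manip.camera("side"); save("side",p,(230,80,390,230),"side4",5)
p,d=manip.camera("top"); save("top",p,(60,140,300,300),"top4",3)
E
```

```text
clock: 6.65
eef_pos: [517.4, 69.3, 136.0]
eef_rot: [3.141, -0.0, -0.001]
wrist_force: [0.5, 0.1, -0.2]
finger_gap: 37.4
```

View pics/side4.png

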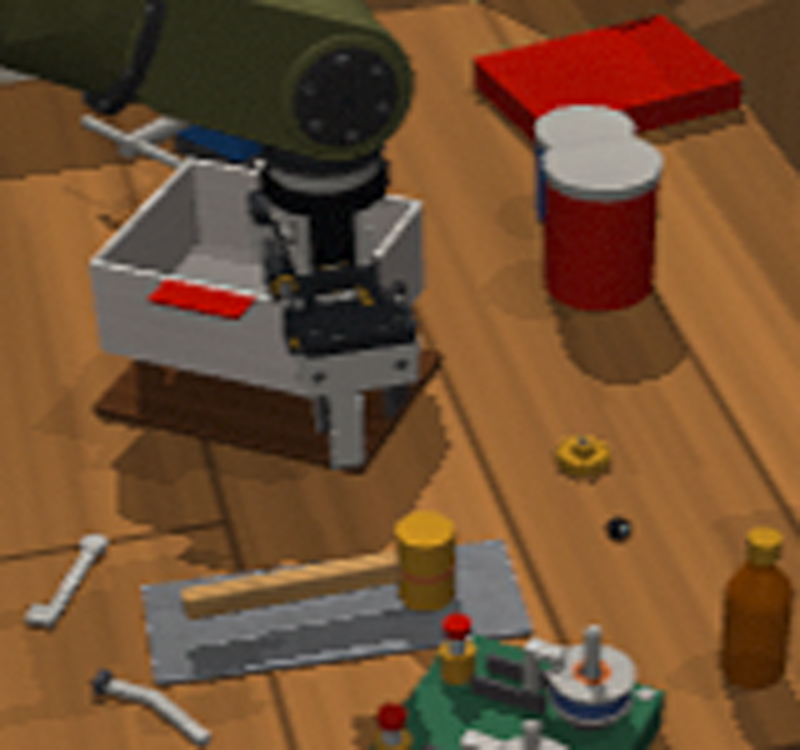

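View pics/top4.png

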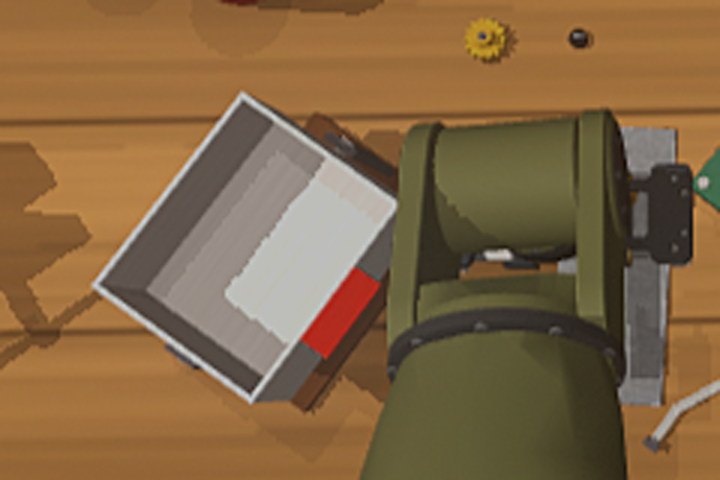

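```bash
python3 -m inch '{"grip":[0,0,0,0,0,-0.6,-1,-1,-1,-1],"travel":[[0,0,-4],[0,0,-8],[0,0,-11],[0,0,-12.3],[0,0,-12.3],[0,0,-12.3],[0,0,-12.3],[0,0,-12.3],[0,0,-12.3],[0,0,-12.3]],"turn":[[0,0,0],[0,0,0],[0,0,0],[0,0,0],[0,0,0],[0,0,0],[0,0,0],[0,0,0],[0,0,0],[0,0,0]]}' 60
```

```text
clock: 8.0
eef_pos: [517.2, 70.2, 13.5]
eef_rot: [3.141, -0.001, 0.001]
wrist_force: [-0.5, -0.7, 4.9]
finger_gap: 15.3
```

```bash
python3 -m inch '{"grip":[-1,-1,-1,-1,-1,-1,-1],"travel":[[0,0,1],[0,0,3],[0,0,6],[0,0,9],[0,0,11],[0,0,12.1],[0,0,12.1]],"turn":[[0,0,0],[0,0,0],[0,0,0],[0,0,0],[0,0,0],[0,0,0],[0,0,0]]}' 60
python3 -m inch '{"grip":[-1,-1,-1,-1,-1,-1,-1],"travel":[[0,-1,0],[0,-2.5,0],[0.2,-4,0],[0.4,-5.7,0],[0.4,-7.3,0],[0.4,-7.3,0],[0.4,-7.3,0]],"turn":[[0,0,-7],[0,0,-15],[0,0,-23],[0,0,-31],[0,0,-37],[0,0,-39.9],[0,0,-39.9]]}' 60
python3 - <<'E'
from h import *
p,d=manip.camera("side"); save("side",p,(230,150,390,270),"side5",5)
E
```

```text
clock: 8.88
eef_pos: [517.2, 70.2, 134.9]
eef_rot: [3.141, -0.002, 0.001]
wrist_force: [0.3, 0.7, -3.1]
finger_gap: 15.7
clock: 9.75
eef_pos: [520.8, -2.8, 133.9]
eef_rot: [3.14, -0.0, -0.695]
wrist_force: [-0.2, 0.3, -2.7]
finger_gap: 15.5
```

View pics/side5.png

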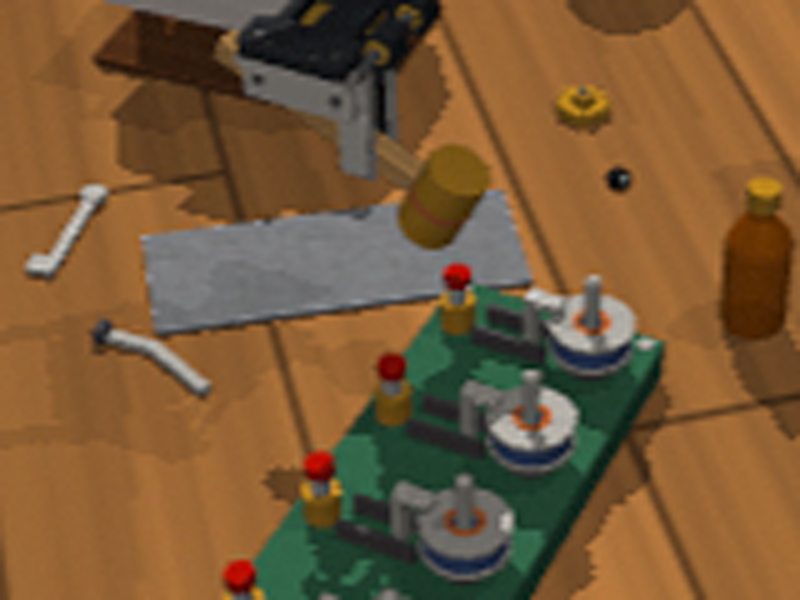

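```bash
python3 -m inch '{"grip":[-1,-1,-1,-1,-1,-1,-1],"travel":[[0,1.6,0],[0,3.2,0],[0,4.8,0],[-0.2,6.3,0],[-0.4,7.3,0],[-0.4,7.3,0],[-0.4,7.3,0]],"turn":[[0,0,3],[0,0,10],[0,0,18],[0,0,26],[0,0,34],[0,0,39.9],[0,0,39.9]]}' 60
python3 - <<'E'
from h import *
p,d=manip.camera("side"); save("side",p,(230,100,390,220),"side6",5)
E
```

```text
clock: 10.68
eef_pos: [516.7, 71.3, 133.9]
eef_rot: [3.14, -0.0, 0.005]
wrist_force: [0.6, -1.5, -3.0]
finger_gap: 15.5
```

View pics/side6.png

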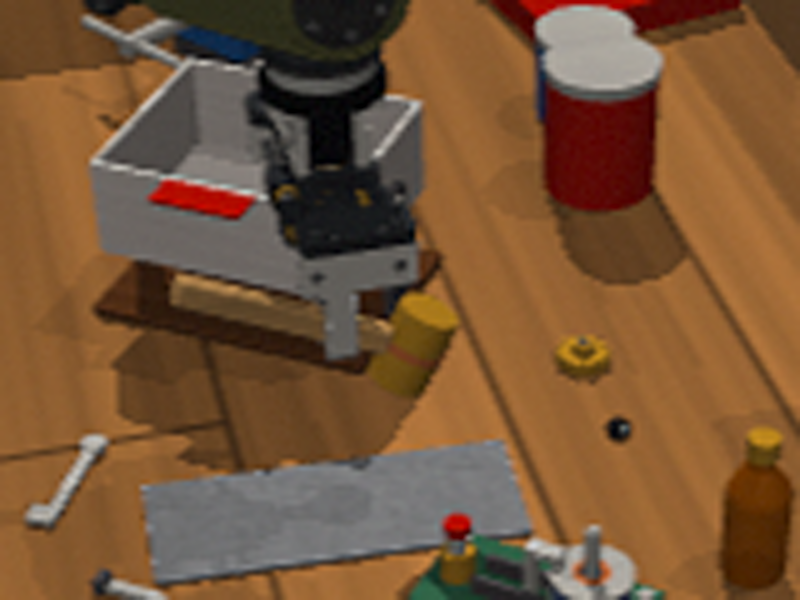

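```bash
python3 -m inch '{"grip":[-1,-1,-1,-1,-1,-1,-1,-1,-1,-1],"travel":[[0,0,-3],[0,0,-6],[0,0,-7],[0,0,-8],[0,0,-9],[0,0,-9.8],[0,0,-10.5],[0,0,-11.2],[0,0,-11.8],[0,0,-11.9]],"turn":[[0,0,0],[0,0,0],[0,0,0],[0,0,0],[0,0,0],[0,0,0],[0,0,0],[0,0,0],[0,0,0],[0,0,0]]}'
python3 - <<'E'
from h import *
p,d=manip.camera("side"); save("side",p,(230,130,390,230),"side7",5)
E
```

```text
clock: 11.98
eef_pos: [516.9, 71.2, 15.9]
eef_rot: [3.14, -0.001, 0.002]
wrist_force: [-9.8, -0.2, 13.8]
finger_gap: 15.5
```

View pics/side7.png

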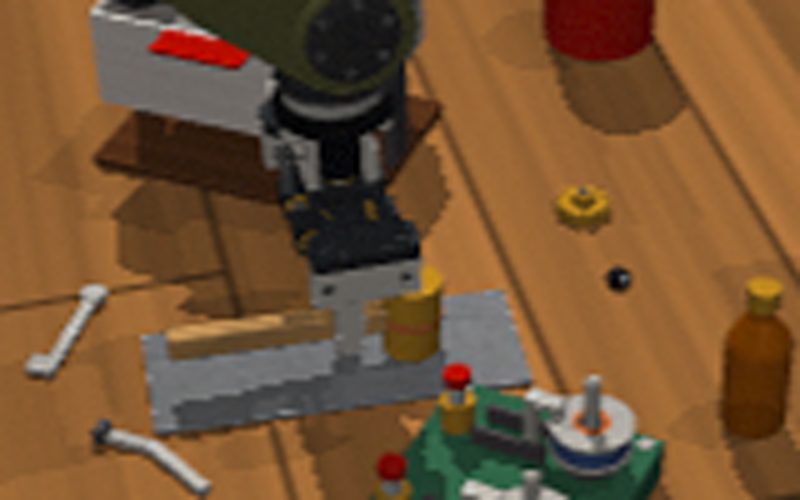

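```bash
python3 -m inch '{"grip":[-1,-1,-0.4,-0.4,-0.4,-1,-1,-1,-1,-1],"travel":[[0,0,-0.2],[0,0,-0.2],[0,0,-0.2],[0,0,-0.2],[0,0,-0.2],[0,0,-0.2],[0,0,-0.2],[0,0,-0.2],[0,0,-0.2],[0,0,-0.2]],"turn":[[0,0,0],[0,0,0],[0,0,0],[0,0,0],[0,0,0],[0,0,0],[0,0,0],[0,0,0],[0,0,0],[0,0,0]]}' 60
python3 -m inch '{"grip":[-1,-1,-1,-1,-1,-1,-1],"travel":[[0,0,0.5],[0,0,2],[0,0,5],[0,0,8],[0,0,10.5],[0,0,12],[0,0,12]],"turn":[[0,0,0],[0,0,0],[0,0,0],[0,0,0],[0,0,0],[0,0,0],[0,0,0]]}' 60
python3 - <<'E'
from h import *
p,d=manip.camera("side"); save("side",p,(230,100,390,220),"side8",5)
E
```

```text
clock: 13.28
eef_pos: [517.0, 71.2, 13.9]
eef_rot: [3.14, -0.001, 0.002]
wrist_force: [1.4, -0.2, -0.0]
finger_gap: 15.7
clock: 14.15
eef_pos: [517.4, 71.2, 134.9]
eef_rot: [3.14, -0.003, 0.002]
wrist_force: [0.1, 0.3, -2.5]
finger_gap: 15.5
```

View pics/side8.png

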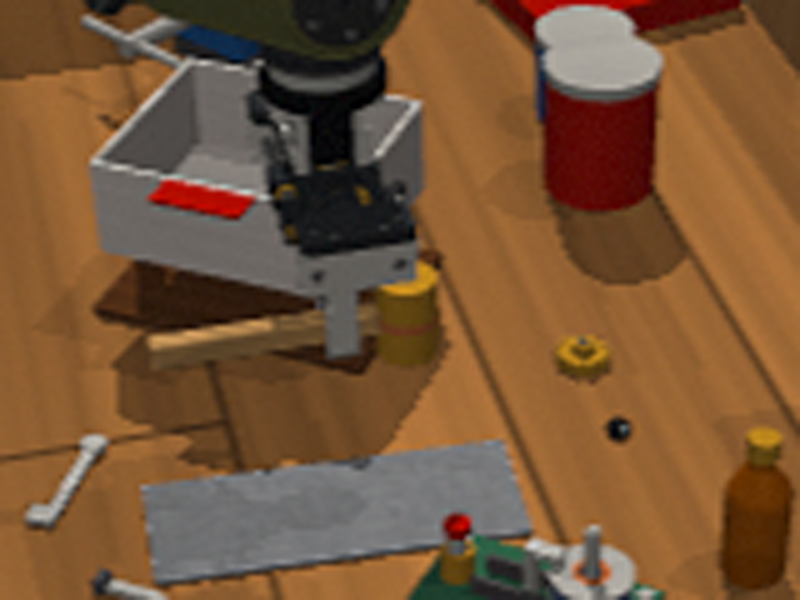

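```bash
python3 - <<'E'
from h import *
p,d=manip.camera("side");P=pts("side",d)
print(ray("side",230+408/5,100+276/5,182))
m=P[145:180,295:325].reshape(-1,3); m=m[(abs(m[:,2]-181)<5)&(m[:,1]<120)]; print(len(m),m.mean(0),(m.min(0)+m.max(0))/2)
print(manip.read_state()["eef_pos"])
E
```

```text
[565.2483197   65.64392151 182.        ]
60 [548.4298818   57.21622608 179.86738514] [544.18663664  64.32911169 180.96277546]
[516.63699873  71.16656864 133.20017207]
```

```bash
python3 -m inch '{"grip":[-1,-1,-1,-1,-1,-1,-1],"travel":[[0.2,-1,0],[0.4,-2.5,0],[0.6,-4,0],[0.8,-5.7,0],[1,-7.3,0],[1,-7.9,0],[1,-7.9,0]],"turn":[[0,0,-7],[0,0,-15],[0,0,-23],[0,0,-31],[0,0,-37],[0,0,-39.9],[0,0,-39.9]]}' 60
python3 - <<'E'
from h import *
p,d=manip.camera("side"); save("side",p,(230,150,390,270),"side9",5)
p,d=manip.camera("top"); save("top",p,(230,140,430,290),"top9",4)
E
```

```text
clock: 15.12
eef_pos: [526.2, -8.1, 132.2]
eef_rot: [3.139, 0.001, -0.694]
wrist_force: [0.6, 0.4, -1.8]
finger_gap: 15.5
```

View pics/side9.png

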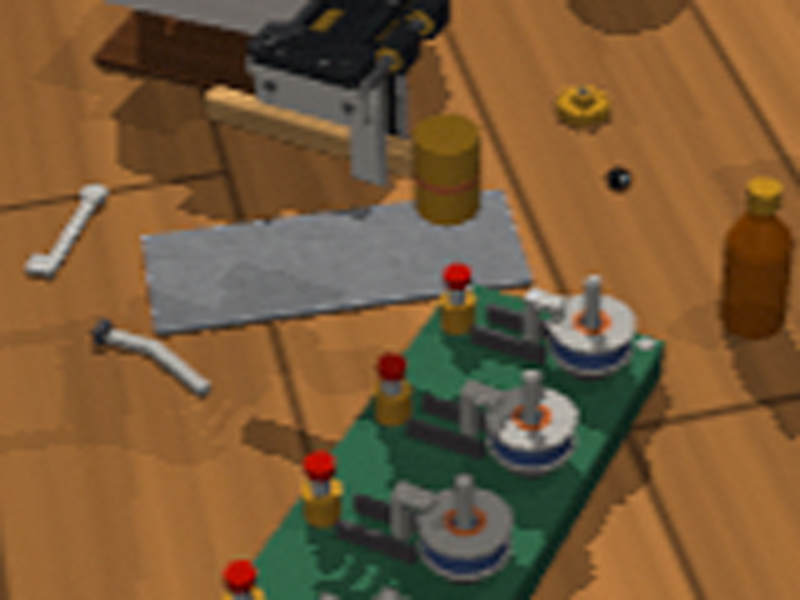

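View pics/top9.png

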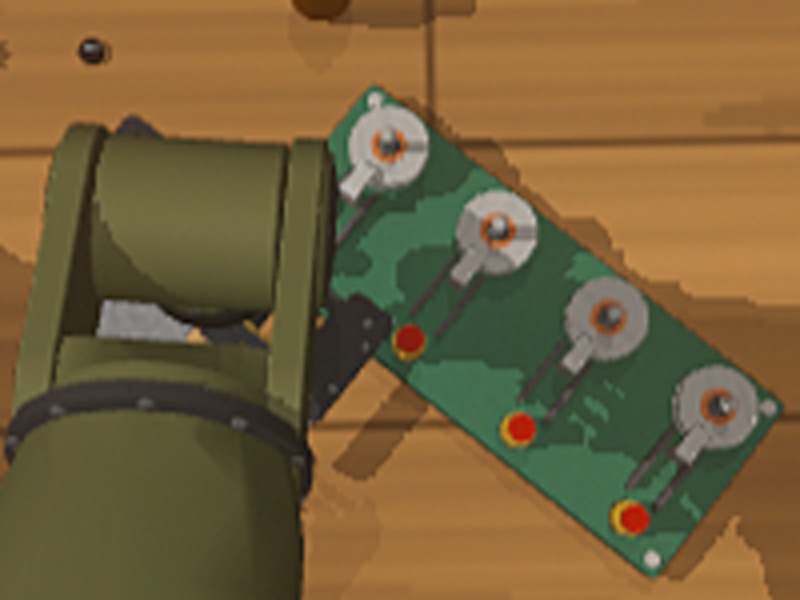

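```bash
python3 - <<'E'
from h import *
for z,v in((123,203),(179,134)): print(ray("side",230+447.5/5,150+v/5,z))
E
```

```text
[563.00452163 -38.69991801 123.        ]
[562.43128058 -44.08756935 179.        ]
```

```bash
python3 -m inch '{"grip":[-1,-1,-1,-1,-1],"travel":[[0,0,-2],[0,0,-4.2],[0,0,-5.5],[0,0,-6.3],[0,0,-6.5]],"turn":[[0,0,0],[0,0,0],[0,0,0],[0,0,0],[0,0,0]]}' 60
python3 - <<'E'
from h import *
p,d=manip.camera("side"); save("side",p,(290,180,370,240),"side10",10)
E
```

```text
clock: 15.85
eef_pos: [526.5, -7.3, 67.9]
eef_rot: [3.14, 0.001, -0.692]
wrist_force: [-4.7, 1.7, 6.0]
finger_gap: 15.3
```

View pics/side10.png

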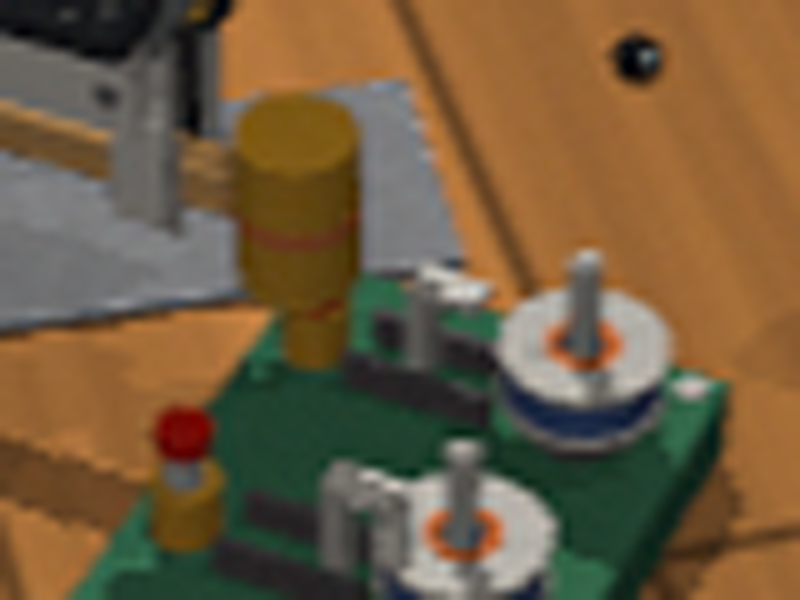

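```bash
python3 -m inch '{"grip":[-1,-1,-1],"travel":[[0,0,-0.2],[0,0,-0.4],[0,0,-0.4]],"turn":[[0,0,0],[0,0,0],[0,0,0]]}' 60
python3 -m inch '{"grip":[-1,-1],"travel":[[0,0,-0.15],[0,0,-0.25]],"turn":[[0,0,0],[0,0,0]]}' 60
```

```text
clock: 16.27
eef_pos: [526.7, -6.8, 65.4]
eef_rot: [3.141, 0.0, -0.691]
wrist_force: [-10.8, 4.2, 16.0]
finger_gap: 15.3
clock: 16.52
eef_pos: [526.8, -6.5, 64.6]
eef_rot: [3.141, 0.0, -0.691]
wrist_force: [-12.7, 4.2, 19.2]
finger_gap: 15.7
```

```bash
python3 -m inch '{"grip":[-1,-1,-1,-1],"travel":[[0,0,1.5],[0,0,3],[0,0,3.5],[0,0,3.5]],"turn":[[0,0,0],[0,0,0],[0,0,0],[0,0,0]]}' 60
python3 - <<'E'
from h import *
p,d=manip.camera("side"); save("side",p,(290,180,370,240),"side11",10)
E
```

```text
clock: 17.02
eef_pos: [527.0, -6.5, 99.9]
eef_rot: [3.141, -0.001, -0.691]
wrist_force: [-0.3, -0.5, -3.3]
finger_gap: 15.3
```

View pics/side11.png

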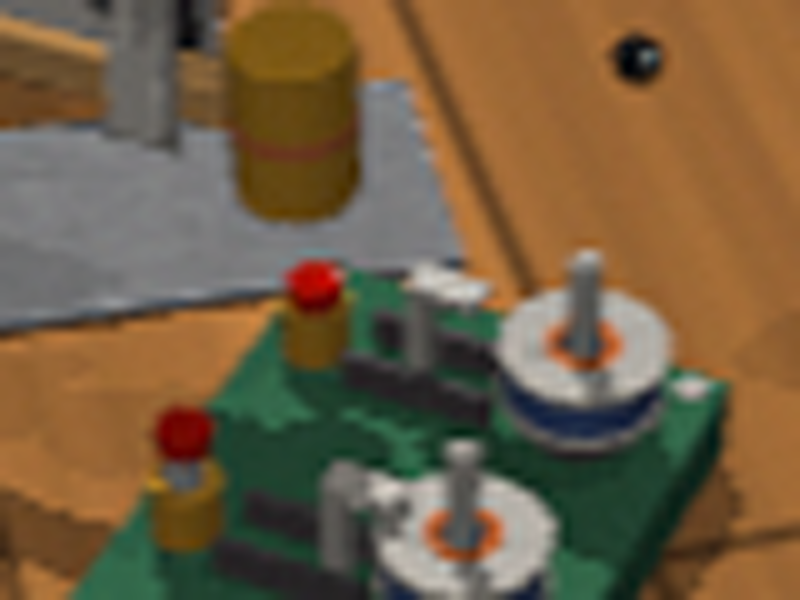

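```bash
python3 -m inch '{"grip":[-1,-1,-1,-1,-1,-1,-1,-1,-1,-1],"travel":[[-2,-2.3,0.5],[-4,-4.7,0.5],[-5.8,-7,0.5],[-5.8,-7,0.5],[-5.8,-7,-1],[-5.8,-7,-2.2],[-5.8,-7,-3.1],[-5.8,-7,-3.5],[-5.8,-7,-3.7],[-5.8,-7,-3.7]],"turn":[[0,0,0],[0,0,0],[0,0,0],[0,0,0],[0,0,0],[0,0,0],[0,0,0],[0,0,0],[0,0,0],[0,0,0]]}' 60
python3 - <<'E'
from h import *
p,d=manip.camera("side"); save("side",p,(270,190,350,250),"side12",10)
E
```

```text
clock: 18.32
eef_pos: [468.5, -75.6, 62.4]
eef_rot: [3.141, 0.002, -0.69]
wrist_force: [-9.4, 5.3, 15.3]
finger_gap: 15.6
```

View pics/side12.png

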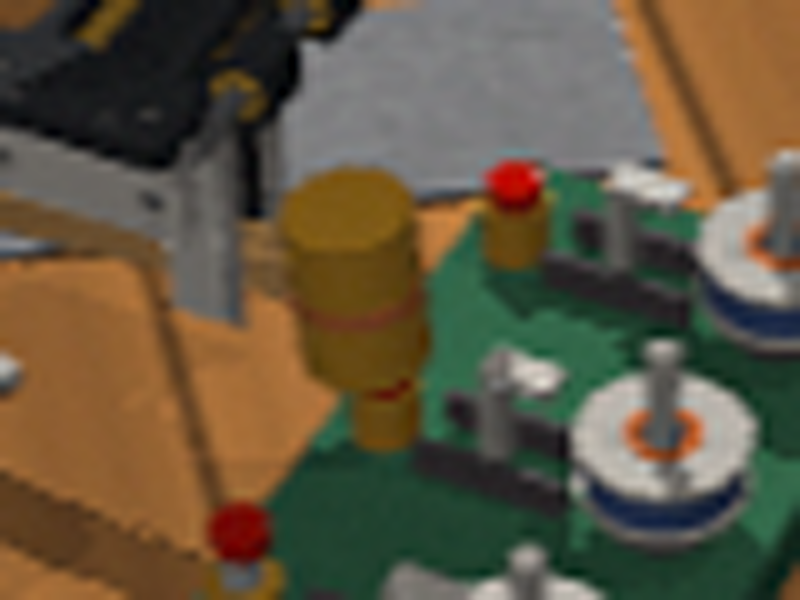

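```bash
python3 -m inch '{"grip":[-1,-1,-1,-1],"travel":[[0,0,1.5],[0,0,3],[0,0,4],[0,0,4]],"turn":[[0,0,0],[0,0,0],[0,0,0],[0,0,0]]}' 60
python3 - <<'E'
from h import *
p,d=manip.camera("side"); save("side",p,(270,170,350,230),"side13",10)
E
```

```text
clock: 18.88
eef_pos: [468.9, -75.8, 103.2]
eef_rot: [3.141, 0.0, -0.69]
wrist_force: [-0.8, -0.1, -2.8]
finger_gap: 15.9
```

View pics/side13.png

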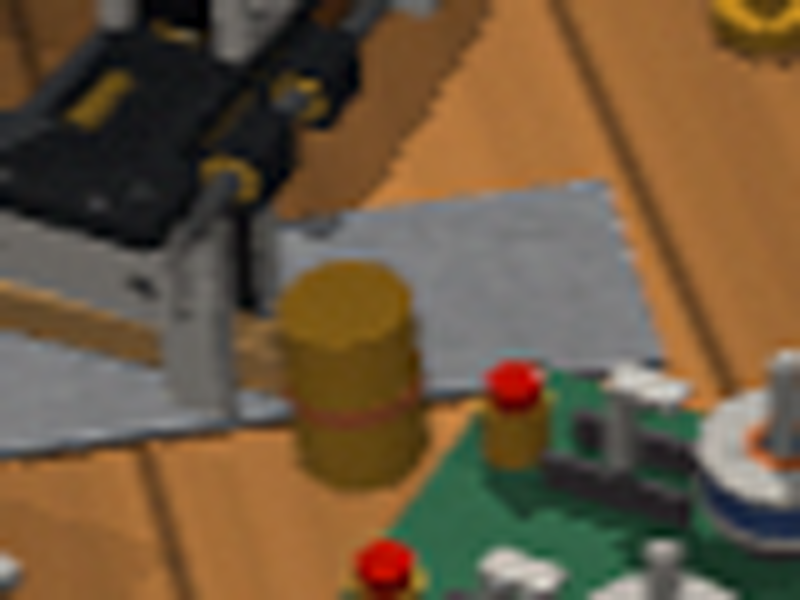

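```bash
python3 -m inch '{"grip":[-1,-1,-1,-1,-1,-1,-1,-1],"travel":[[0.15,-0.1,0],[0.15,-0.1,0],[0.15,-0.1,-1],[0.15,-0.1,-2],[0.15,-0.1,-3],[0.15,-0.1,-3.5],[0.15,-0.1,-3.8],[0.15,-0.1,-3.9]],"turn":[[3,3.5,0],[5.8,6.9,0],[5.8,6.9,0],[5.8,6.9,0],[5.8,6.9,0],[5.8,6.9,0],[5.8,6.9,0],[5.8,6.9,0]]}' 60
python3 - <<'E'
from h import *
p,d=manip.camera("side"); save("side",p,(270,190,350,250),"side14",10)
E
```

```text
clock: 19.92
eef_pos: [469.6, -75.9, 64.5]
eef_rot: [-3.141, 0.159, -0.689]
wrist_force: [-12.7, 7.8, 22.2]
finger_gap: 15.4
```

View pics/side14.png

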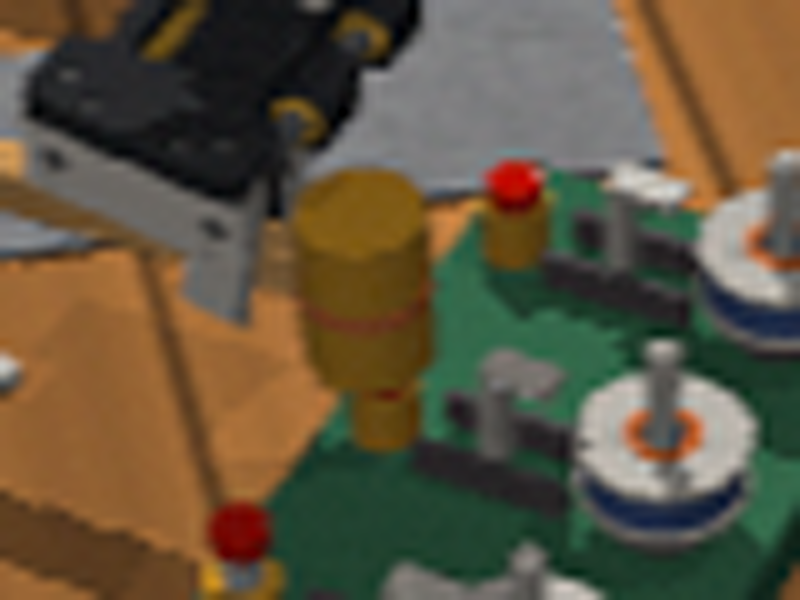

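```bash
python3 -m inch '{"grip":[-1,-1,-1,-1,-1,-1],"travel":[[0,0,2],[0,0,4],[-1.8,-2.4,4],[-3.6,-4.8,4],[-5.5,-7.1,4],[-5.5,-7.1,4]],"turn":[[0,0,0],[0,0,0],[0,0,0],[0,0,0],[0,0,0],[0,0,0]]}' 60
python3 - <<'E'
from h import *
p,d=manip.camera("side"); save("side",p,(255,180,335,260),"side15",7)
E
```

```text
clock: 20.72
eef_pos: [413.8, -147.7, 104.3]
eef_rot: [-3.141, 0.159, -0.691]
wrist_force: [-0.2, 0.1, -2.9]
finger_gap: 15.4
```

View pics/side15.png

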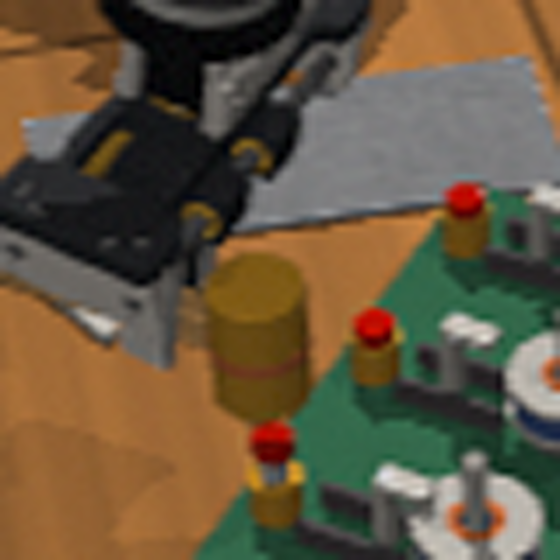

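```bash
python3 -m inch '{"grip":[-1,-1,-1,-1,-1,-1],"travel":[[0,0,0],[0,0,-1.2],[0,0,-2.4],[0,0,-3.3],[0,0,-3.8],[0,0,-4]],"turn":[[3.2,3.8,0],[3.2,3.8,0],[3.2,3.8,0],[3.2,3.8,0],[3.2,3.8,0],[3.2,3.8,0]]}' 60
python3 - <<'E'
from h import *
p,d=manip.camera("side"); save("side",p,(255,200,335,260),"side16",10)
E
```

```text
clock: 21.52
eef_pos: [414.1, -146.2, 64.8]
eef_rot: [-3.139, 0.246, -0.69]
wrist_force: [-9.8, 8.9, 24.0]
finger_gap: 15.8
```

View pics/side16.png

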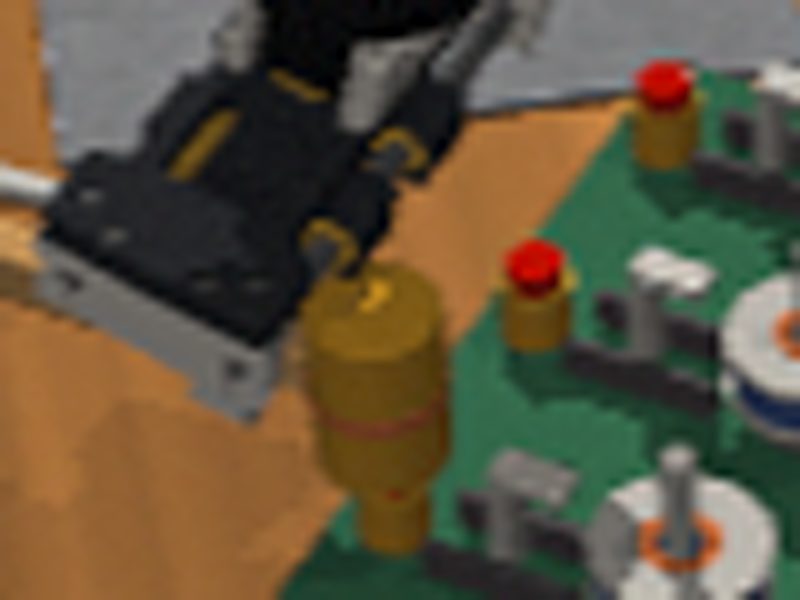

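Pin 1 is down, with its catch drawn back. On to pin 0.

```bash
python3 -m inch '{"grip":[-1,-1,-1,-1,-1,-1],"travel":[[0,0,2],[0,0,4],[-1.9,-2.3,4],[-3.8,-4.6,4],[-5.6,-6.9,4],[-5.6,-6.9,4]],"turn":[[0,0,0],[0,0,0],[0,0,0],[0,0,0],[0,0,0],[0,0,0]]}' 60
python3 - <<'E'
from h import *
p,d=manip.camera("side"); save("side",p,(235,190,335,290),"side17",6)
E
```

```text
clock: 22.32
eef_pos: [357.3, -215.7, 104.2]
eef_rot: [-3.14, 0.246, -0.692]
wrist_force: [-0.2, -0.0, -3.5]
finger_gap: 15.6
```

View pics/side17.png

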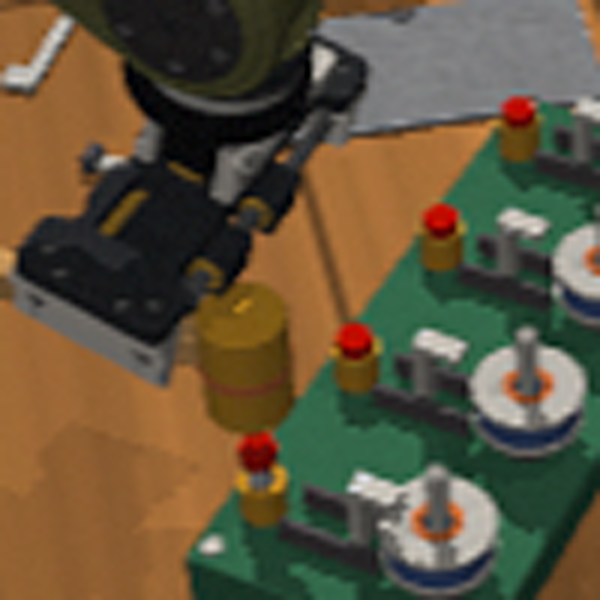

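```bash
python3 -m inch '{"grip":[-1,-1,-1,-1,-1],"travel":[[0.1,-0.1,-1.2],[0.1,-0.1,-2.4],[0.1,-0.1,-3.3],[0.1,-0.1,-3.9],[0.1,-0.1,-4.1]],"turn":[[0,0,0],[0,0,0],[0,0,0],[0,0,0],[0,0,0]]}' 60
python3 - <<'E'
from h import *
p,d=manip.camera("side"); save("side",p,(235,220,335,290),"side18",8)
E
```

```text
clock: 23.0
eef_pos: [358.8, -215.3, 63.6]
eef_rot: [-3.139, 0.247, -0.69]
wrist_force: [-6.2, 10.0, 25.4]
finger_gap: 15.7
```

View pics/side18.png

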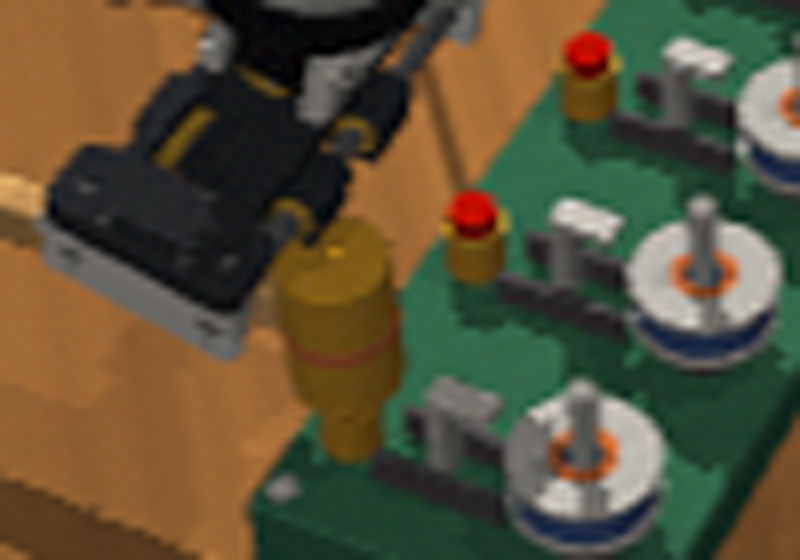

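```bash
python3 -m inch '{"grip":[-1,-1,-1,-1,-1,-1,-1,-1,-1,-1],"travel":[[0,0,2.5],[0,0,5.5],[0,0,8],[0,3,8],[0,7,8],[2,11,8],[4,15,8],[6.5,19,8],[9,22.5,8],[11.5,26,8]],"turn":[[0,0,0],[0,0,0],[0,0,0],[0,0,5],[0,0,12],[0,0,20],[0,0,28],[0,0,34],[0,0,39.6],[0,0,39.6]]}' 60
python3 -m inch '{"grip":[-1,-1,-1,-1,-1,-1],"travel":[[2,1.3,0],[4.2,2.5,0],[4.2,2.5,0],[4.2,2.5,-3],[4.2,2.5,-6],[4.2,2.5,-6]],"turn":[[0,0,0],[0,0,0],[0,0,0],[0,0,0],[0,0,0],[0,0,0]]}' 60
python3 - <<'E'
from h import *
p,d=manip.camera("side"); save("side",p,(230,110,390,230),"side19",5)
E
```

```text
clock: 24.3
eef_pos: [474.4, 46.6, 142.8]
eef_rot: [-3.139, 0.248, 0.004]
wrist_force: [-0.4, 0.2, -3.4]
finger_gap: 15.6
clock: 25.05
eef_pos: [514.7, 71.3, 80.9]
eef_rot: [-3.139, 0.252, 0.003]
wrist_force: [-0.8, -0.4, -2.4]
finger_gap: 15.6
```

View pics/side19.png

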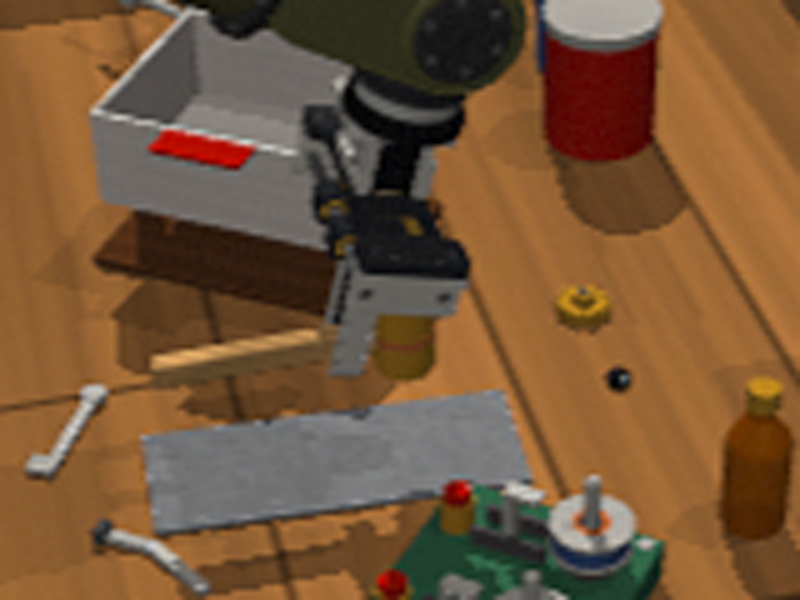

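```bash
python3 -m inch '{"grip":[-1,-1,-1,-1,-1],"travel":[[0.4,-0.1,-2],[0.4,-0.1,-4],[0.4,-0.1,-5.3],[0.4,-0.1,-6],[0.4,-0.1,-6.1]],"turn":[[0,0,0],[0,0,0],[0,0,0],[0,0,0],[0,0,0]]}' 60
python3 -m inch '{"grip":[-1,-1,-1],"travel":[[0,0,-0.2],[0,0,-0.4],[0,0,-0.5]],"turn":[[0,0,0],[0,0,0],[0,0,0]]}' 60
```

```text
clock: 25.72
eef_pos: [519.8, 70.4, 21.4]
eef_rot: [-3.139, 0.25, 0.003]
wrist_force: [0.6, -0.9, -2.3]
finger_gap: 15.6
clock: 26.1
eef_pos: [519.9, 70.4, 16.5]
eef_rot: [-3.139, 0.249, 0.003]
wrist_force: [-0.1, 0.5, -2.5]
finger_gap: 15.6
```

```bash
python3 -m inch '{"grip":[-1,-1,-1],"travel":[[0,0,-0.15],[0,0,-0.3],[0,0,-0.3]],"turn":[[0,0,0],[0,0,0],[0,0,0]]}' 60
python3 -m inch '{"grip":[-1,-1],"travel":[[0,0,-0.15],[0,0,-0.15]],"turn":[[0,0,0],[0,0,0]]}' 60
```

```text
clock: 26.48
eef_pos: [519.8, 70.4, 13.4]
eef_rot: [-3.139, 0.25, 0.003]
wrist_force: [0.2, -0.3, -2.4]
finger_gap: 15.4
clock: 26.72
eef_pos: [519.8, 70.4, 11.8]
eef_rot: [-3.139, 0.25, 0.004]
wrist_force: [-0.2, -0.7, -2.5]
finger_gap: 15.4
```

```bash
python3 -m inch '{"grip":[-1,-1,-1],"travel":[[0,0,-0.1],[0,0,-0.2],[0,0,-0.2]],"turn":[[0,0,0],[0,0,0],[0,0,0]]}' 60
python3 - <<'E'
from h import *
p,d=manip.camera("side"); save("side",p,(250,150,350,220),"side20",8)
E
```

```text
clock: 27.1
eef_pos: [519.8, 70.4, 10.7]
eef_rot: [-3.139, 0.25, 0.004]
wrist_force: [-4.1, -0.9, 9.0]
finger_gap: 15.3
```

View pics/side20.png

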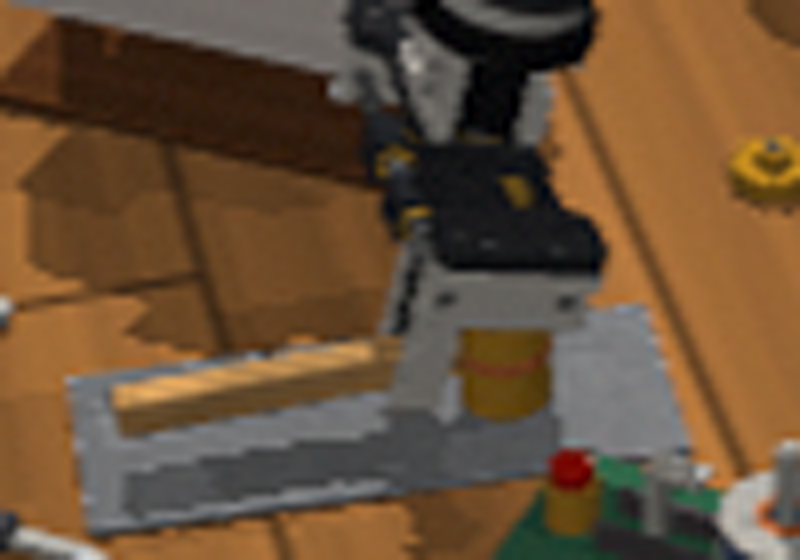

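```bash
python3 -m inch '{"grip":[-0.5,-0.3,-0.2,-0.2,-0.2,-0.2,-0.2,-0.2],"travel":[[0,0,0],[0,0,0],[0,0,0],[0,0,0],[0,0,3],[0,0,7],[0,0,11],[0,0,14]],"turn":[[0,0,0],[0,0,0],[0,0,0],[0,0,0],[0,0,0],[0,0,0],[0,-7,0],[0,-14.3,0]]}' 20
python3 - <<'E'
from h import *
p,d=manip.camera("side"); save("side",p,(230,130,390,230),"side21",5)
E
```

```text
clock: 28.15
eef_pos: [520.3, 70.4, 152.4]
eef_rot: [-3.14, -0.005, 0.003]
wrist_force: [1.1, 0.7, -0.6]
finger_gap: 37.7
```

View pics/side21.png

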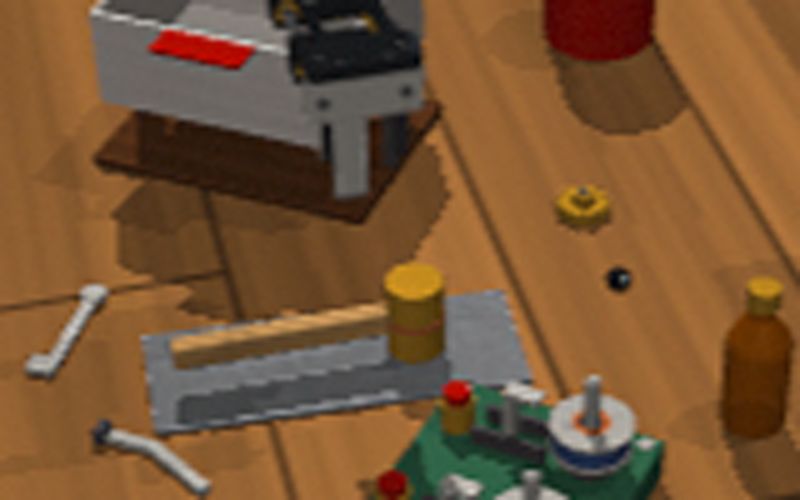

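```bash
python3 - <<'E'
from h import *
np.set_printoptions(precision=1,suppress=True)
P=lambda y:np.array([548+.6411*y,-201.7+.7674*y])
for y in(-135,-45,45,135):
    p=P(y)
    for n in("top","side"):
        print(y,p,n,proj(n,[*p,100]),proj(n,[*p,65]))
im=np.load("top.npz")["p"]; 
for y in(-135,-45,45,135):
    for z,r,c in((100,5,(255,0,255)),(65,26,(255,255,0))):
        q=np.array([proj("top",[*(P(y)+r*np.array([np.cos(a),np.sin(a)])),z]) for a in np.linspace(0,6.28,40)])
        if z==100: big=None
        globals().setdefault("L",[]).append((q,c))
big=cv2.resize(im[140:290,230:430,::-1],None,fx=4,fy=4,interpolation=cv2.INTER_CUBIC)
for q,c in L: cv2.polylines(big,[np.int32(((q-[230,140])+.5)*4)],True,c,1)
cv2.imwrite("pics/ov.png",big)
im=np.load("side.npz")["p"]; big=cv2.resize(im[170:310,225:385,::-1],None,fx=5,fy=5,interpolation=cv2.INTER_CUBIC)[:600]
for y in(-135,-45,45,135):
    for z,r,c in((100,5,(255,0,255)),(65,26,(255,255,0))):
        q=np.array([proj("side",[*(P(y)+r*np.array([np.cos(a),np.sin(a)])),z]) for a in np.linspace(0,6.28,40)])
        cv2.polylines(big,[np.int32(((q-[225,170])+.5)*5)],True,c,1)
cv2.imwrite("pics/ovs.png",big)
E
```

```text
-135 [ 461.5 -305.3] top [412.5 240. ] [409.4 240.7]
-135 [ 461.5 -305.3] side [306.9 267.4] [307.4 276.3]
-45 [ 519.2 -236.2] top [383.4 217.1] [381.3 218.6]
-45 [ 519.2 -236.2] side [322.  244.4] [322.1 253.3]
45 [ 576.8 -167.2] top [354.8 194.6] [353.6 196.9]
45 [ 576.8 -167.2] side [335.6 223.6] [335.4 232.5]
135 [634.5 -98.1] top [326.6 172.4] [326.4 175.5]
135 [634.5 -98.1] side [347.9 204.8] [347.6 213.5]
```

View pics/ov.png

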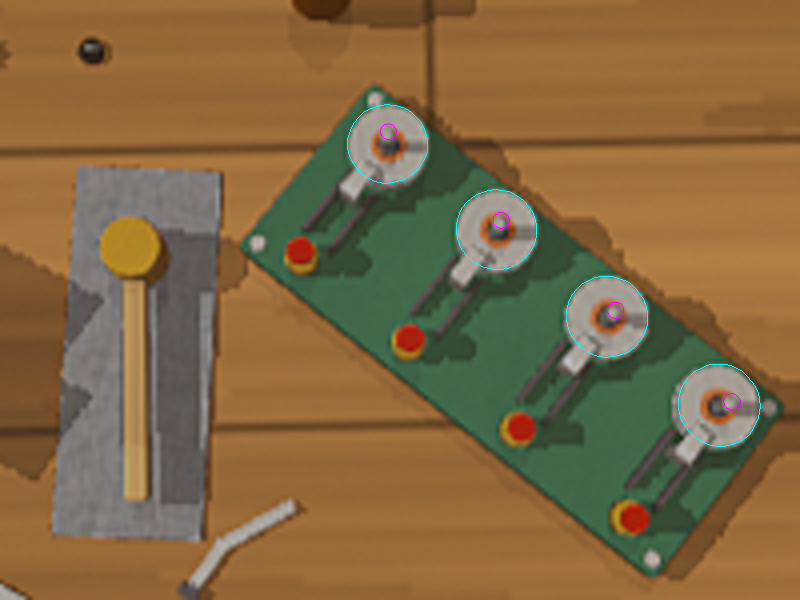

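View pics/ovs.png

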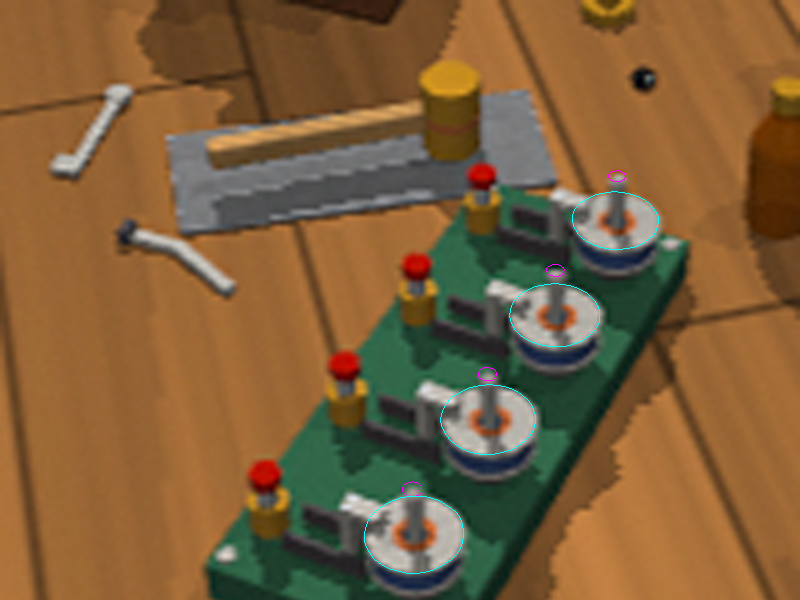

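```bash
python3 -m inch '{"grip":[0.45,0.45,0.45,0.45,0.45,0.45,0.45,0.45,0.45,0.45],"travel":[[2.5,-4,0],[5,-8,0],[8,-12.5,0],[11.4,-16.8,0],[11.4,-16.8,0],[11.4,-16.8,0],[11.4,-16.8,-3],[11.4,-16.8,-5],[11.4,-16.8,-5],[11.4,-16.8,-5]],"turn":[[0,0,-9],[0,0,-19],[0,0,-29],[0,0,-40],[0,0,-40],[0,0,-40],[0,0,-40],[0,0,-40],[0,0,-40],[0,0,-40]]}' 25
python3 - <<'E'
from h import *
p,d=manip.camera("side"); save("side",p,(280,130,400,230),"side22",6)
E
```

```text
clock: 29.45
eef_pos: [635.0, -96.7, 107.5]
eef_rot: [-3.139, -0.017, -0.693]
wrist_force: [-0.3, 0.5, 0.3]
finger_gap: 68.4
```

View pics/side22.png

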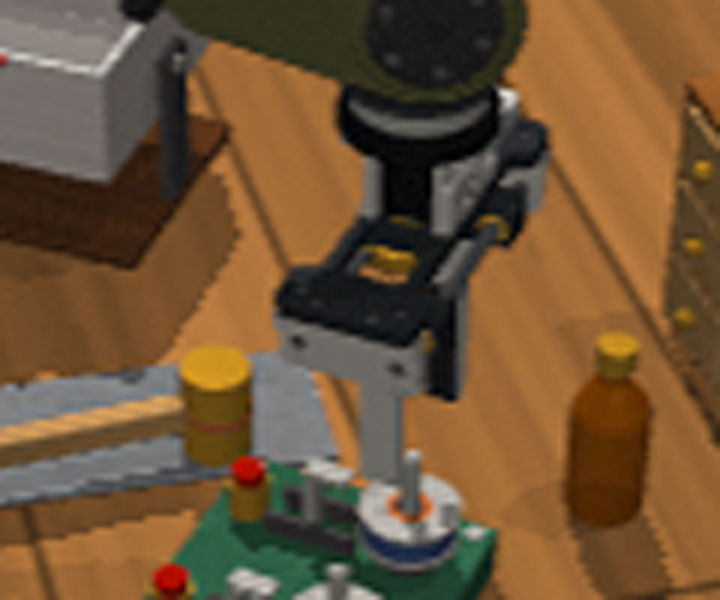

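```bash
python3 -m inch '{"grip":[0.45,0.45,0.45,0.45,0.45,0.45],"travel":[[0,-0.1,0],[0,-0.1,-2],[0,-0.1,-4],[0,-0.1,-6],[0,-0.1,-6.7],[0,-0.1,-6.7]],"turn":[[0.6,0.8,0],[0.6,0.8,0],[0.6,0.8,0],[0.6,0.8,0],[0.6,0.8,0],[0.6,0.8,0]]}' 25
python3 -m inch '{"grip":[0.2,0,-0.2,-0.2,-0.2],"travel":[[0,0,0],[0,0,0],[0,0,0],[0,0,0],[0,0,0]],"turn":[[0,0,0],[0,0,0],[0,0,0],[0,0,0],[0,0,0]]}' 25
```

```text
clock: 30.25
eef_pos: [635.0, -97.9, 40.0]
eef_rot: [-3.14, 0.001, -0.693]
wrist_force: [0.0, -0.0, -0.1]
finger_gap: 68.0
clock: 30.88
eef_pos: [635.2, -98.0, 40.6]
eef_rot: [-3.14, -0.0, -0.693]
wrist_force: [-0.2, 0.7, 5.8]
finger_gap: 51.2
```

```bash
python3 -m inch '{"grip":[-0.2,-0.2,-0.2,-0.2],"travel":[[0,0,0.3],[0,0,0.8],[0,0,1.5],[0,0,1.5]],"turn":[[0,0,0],[0,0,0],[0,0,0],[0,0,0]]}' 25
python3 -m inch '{"grip":[-0.2,-0.2,-0.2,-0.2,-0.2,-0.2],"travel":[[0,0,1.5],[0,0,3],[0,0,4.5],[0,0,6.5],[0,0,9],[0,0,11]],"turn":[[0,0,0],[0,0,0],[0,0,0],[0,0,0],[0,0,0],[0,0,0]]}' 25
```

```text
clock: 31.38
eef_pos: [635.6, -98.0, 56.4]
eef_rot: [-3.139, -0.001, -0.693]
wrist_force: [-0.6, 0.5, -1.0]
finger_gap: 51.4
clock: 32.12
eef_pos: [635.7, -98.1, 168.6]
eef_rot: [-3.139, -0.002, -0.693]
wrist_force: [0.5, 0.8, -0.2]
finger_gap: 51.4
```

```bash
python3 -m inch '{"grip":[-0.2,-0.2,-0.2,-0.2,-0.2,-0.2,-0.2,-0.2,-0.2,-0.2],"travel":[[-1,2.5,1],[-2,5,1],[-3,7.5,1],[-4,10,1],[-5,13,1],[-6,16,1],[-7,19,1],[-8,22,1],[-9,25,1],[-10,28,1]],"turn":[[0,0,10],[0,0,20],[0,0,30],[0,0,40],[0,0,50],[0,0,60],[0,0,70],[0,0,80],[0,0,90],[0,0,100]]}' 25
python3 -m inch '{"grip":[-0.2,-0.2,-0.2,-0.2,-0.2,-0.2,-0.2,-0.2,-0.2,-0.2],"travel":[[-1,3,0],[-2,6,0],[-3,9,0],[-4,12,0],[-5,15,0],[-6,17.5,0],[-6.7,19.6,0],[-6.7,19.6,0],[-6.7,19.6,0],[-6.7,19.6,0]],"turn":[[0,0,10],[0,0,20],[0,0,30],[0,0,40],[0,0,50],[0,0,60],[0,0,70],[0,0,80],[0,0,84],[0,0,84]]}' 25
python3 - <<'E'
from h import *
p,d=manip.camera("side"); save("side",p,(230,60,350,160),"side23",6)
print(manip.read_state()["joints"])
E
```

```text
clock: 33.38
eef_pos: [535.4, 182.9, 179.7]
eef_rot: [-3.139, -0.003, 1.058]
wrist_force: [-0.2, 0.0, -1.1]
finger_gap: 51.6
clock: 34.62
eef_pos: [468.4, 379.0, 180.6]
eef_rot: [-3.14, -0.003, 2.523]
wrist_force: [0.1, 0.8, -1.5]
finger_gap: 51.0
[ 0.61844805  0.43830236  1.39164184  0.00205782  1.31429743 -0.33332709]
```

View pics/side23.png

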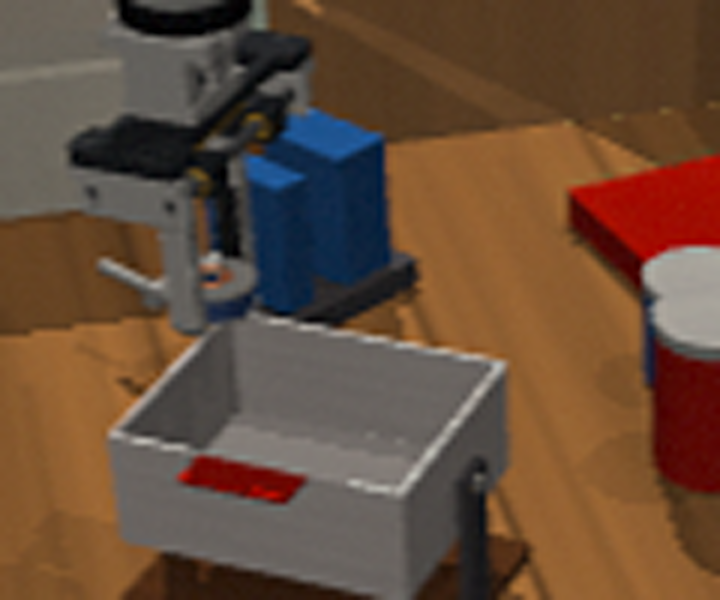

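```bash
python3 -m inch '{"grip":[-0.2,-0.2,-0.2,-0.2,-0.2,0.0,0.25,0.25],"travel":[[0,0,-3],[0,0,-6],[0,0,-9],[0,0,-11],[0,0,-11.2],[0,0,-11.2],[0,0,-11.2],[0,0,-11.2]],"turn":[[0,0,0],[0,0,0],[0,0,0],[0,0,0],[0,0,0],[0,0,0],[0,0,0],[0,0,0]]}' 25
python3 -m inch '{"grip":[0.25,0.25,0.25,0.25],"travel":[[0,0,3],[0,0,6],[0,0,9],[0,0,11.2]],"turn":[[0,0,0],[0,0,0],[0,0,0],[0,0,0]]}' 25
python3 - <<'E'
from h import *
p,d=manip.camera("side"); save("side",p,(230,60,350,160),"side24",6)
E
```

```text
clock: 35.67
eef_pos: [468.7, 379.1, 69.3]
eef_rot: [-3.141, -0.002, 2.522]
wrist_force: [0.1, -0.0, 0.4]
finger_gap: 58.6
clock: 36.17
eef_pos: [469.0, 379.3, 183.2]
eef_rot: [3.141, -0.002, 2.522]
wrist_force: [-0.4, 0.7, -0.8]
finger_gap: 59.0
```

View pics/side24.png

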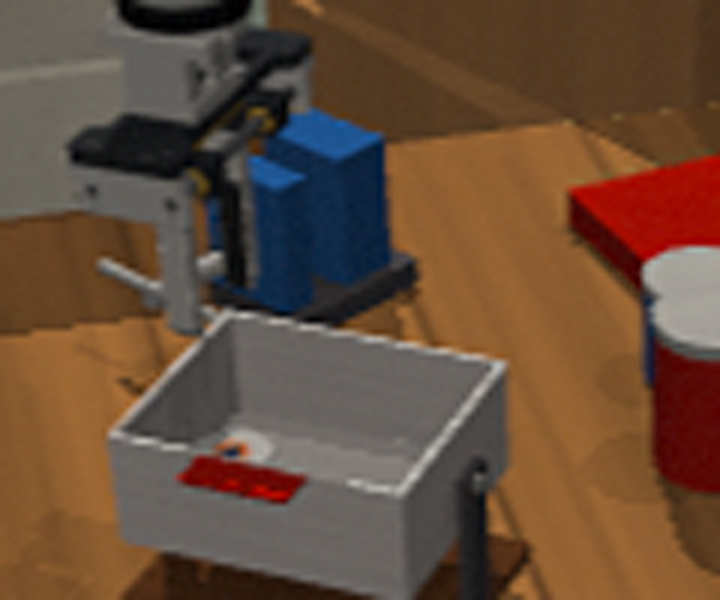

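```bash
python3 -m inch '{"grip":[0.25,0.25,0.25,0.25,0.45,0.45,0.45,0.45,0.45,0.45],"travel":[[1,-5.5,0],[2,-11.5,0],[3.2,-17.5,0],[4.4,-23.5,0],[5.6,-29.5,0],[6.8,-35.5,0],[8,-41.5,0],[9.2,-47.5,0],[10.3,-52.5,0],[10.8,-54.6,-2]],"turn":[[0,0,-4.4],[0,0,-4.4],[0,0,-4.4],[0,0,-4.4],[0,0,-4.4],[0,0,-4.4],[0,0,-4.4],[0,0,-4.4],[0,0,-4.4],[0,0,-4.4]]}' 25
python3 -m inch '{"grip":[0.45,0.45,0.45],"travel":[[0,0,-2],[0,0,-4],[0,0,-4]],"turn":[[0,0,0],[0,0,0],[0,0,0]]}' 25
```

```text
clock: 37.48
eef_pos: [578.2, -169.1, 166.5]
eef_rot: [3.136, 0.002, 2.443]
wrist_force: [-0.8, 0.6, 0.1]
finger_gap: 68.5
clock: 37.85
eef_pos: [577.5, -168.9, 125.0]
eef_rot: [3.137, -0.001, 2.442]
wrist_force: [0.0, 0.4, 0.8]
finger_gap: 68.1
```

```bash
python3 -m inch '{"grip":[0.45,0.45,0.45,0.45,0.45,0.45,0.45],"travel":[[-0.1,0.2,0],[-0.1,0.2,-1.5],[-0.1,0.2,-4],[-0.1,0.2,-6],[-0.1,0.2,-8],[-0.1,0.2,-8.5],[-0.1,0.2,-8.5]],"turn":[[0,0,0.2],[0,0,0.2],[0,0,0.2],[0,0,0.2],[0,0,0.2],[0,0,0.2],[0,0,0.2]]}' 25
python3 -m inch '{"grip":[0.2,0,-0.2,-0.2,-0.2],"travel":[[0,0,0],[0,0,0],[0,0,0],[0,0,0],[0,0,0]],"turn":[[0,0,0],[0,0,0],[0,0,0],[0,0,0],[0,0,0]]}' 25
python3 - <<'E'
from h import *
p,d=manip.camera("side"); save("side",p,(260,150,380,250),"side25",6)
E
```

```text
clock: 38.72
eef_pos: [576.5, -166.9, 40.1]
eef_rot: [3.137, -0.001, 2.446]
wrist_force: [0.6, -0.3, 0.1]
finger_gap: 68.0
clock: 39.35
eef_pos: [576.9, -167.0, 40.7]
eef_rot: [3.137, 0.0, 2.446]
wrist_force: [-1.2, 0.5, 6.9]
finger_gap: 51.2
```

View pics/side25.png

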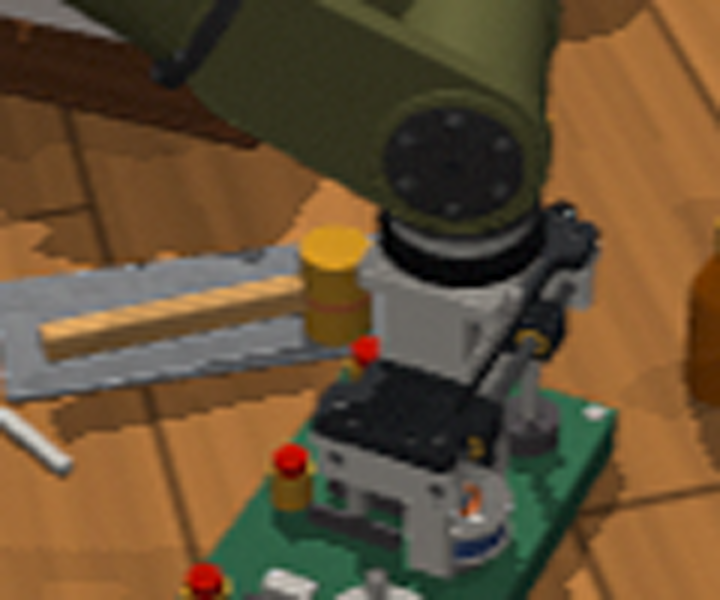

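```bash
python3 -m inch '{"grip":[-0.2,-0.2,-0.2,-0.2,-0.2,-0.2,-0.2],"travel":[[0,0,0.4],[0,0,1.2],[0,0,2.5],[0,0,4.5],[0,0,7],[0,0,10.5],[0,0,14]],"turn":[[0,0,0],[0,0,0],[0,0,0],[0,0,0],[0,0,0],[0,0,0],[0,0,0]]}' 25
python3 -m inch '{"grip":[-0.2,-0.2,-0.2,-0.2,-0.2,-0.2,-0.2,-0.2,-0.2,-0.2],"travel":[[-0.4,4,0],[-1,9,0],[-1.6,14.5,0],[-2.2,20,0],[-2.8,26,0],[-3.5,32,0],[-4.2,38,0],[-5,44,0],[-5.9,49,0],[-5.9,51,0]],"turn":[[0,0,4],[0,0,4],[0,0,4],[0,0,4],[0,0,4],[0,0,4],[0,0,4],[0,0,4],[0,0,4],[0,0,4]]}' 25
```

```text
clock: 40.28
eef_pos: [576.7, -166.9, 182.7]
eef_rot: [3.137, 0.001, 2.446]
wrist_force: [0.4, 0.3, -0.6]
finger_gap: 51.3
clock: 41.52
eef_pos: [516.9, 345.4, 183.4]
eef_rot: [3.136, 0.001, 2.518]
wrist_force: [0.3, -0.1, 0.2]
finger_gap: 51.5
```

```bash
python3 - <<'E'
from h import *
p,d=manip.camera("side"); save("side",p,(230,60,350,160),"side26",6)
E
python3 -m inch '{"grip":[-0.2,-0.2,-0.2,-0.2,-0.2,0.0,0.25,0.25],"travel":[[0,0,-3],[0,0,-6],[0,-0.1,-9],[0,-0.1,-11],[0,-0.1,-11.4],[0,-0.1,-11.4],[0,-0.1,-11.4],[0,-0.1,-11.4]],"turn":[[0,0,0],[0,0,0],[0,0,0],[0,0,0],[0,0,0],[0,0,0],[0,0,0],[0,0,0]]}' 25
python3 -m inch '{"grip":[0.25,0.25,0.25,0.25],"travel":[[0,0,3],[0,0,6],[0,0,9],[0,0,11.2]],"turn":[[0,0,0],[0,0,0],[0,0,0],[0,0,0]]}' 25
python3 - <<'E'
from h import *
p,d=manip.camera("side"); save("side",p,(230,60,350,160),"side27",6)
E
```

```text
clock: 42.58
eef_pos: [517.4, 345.3, 70.0]
eef_rot: [3.135, 0.001, 2.518]
wrist_force: [-0.6, 0.8, 0.2]
finger_gap: 59.3
clock: 43.08
eef_pos: [517.6, 345.5, 184.0]
eef_rot: [3.133, 0.002, 2.519]
wrist_force: [-0.3, -0.3, 0.1]
finger_gap: 58.7
```

View pics/side27.png

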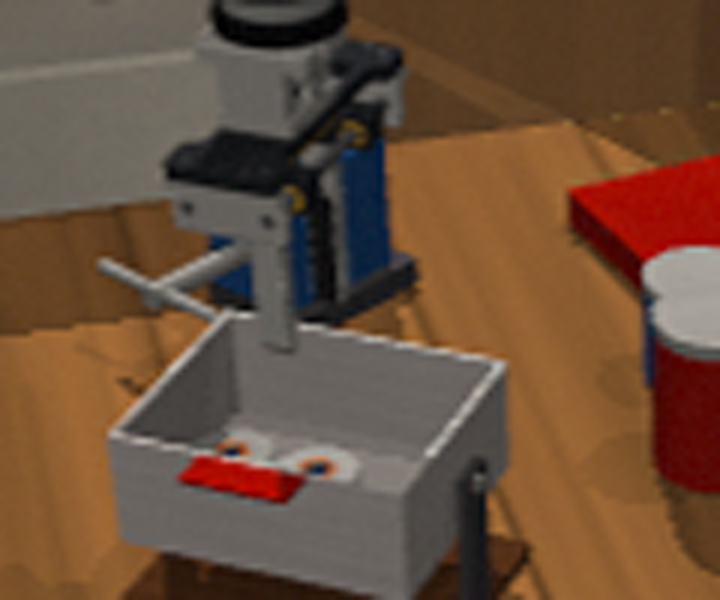

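```bash
python3 -m inch '{"grip":[0.25,0.25,0.25,0.25,0.45,0.45,0.45,0.45,0.45,0.45],"travel":[[0,-5,0],[0,-11,0],[0,-17,0],[0,-23,0],[0,-29,0],[0,-35,0],[0,-41,0],[0,-47,0],[0,-53,0],[0,-58,0]],"turn":[[-0.4,0.3,-4.2],[-0.4,0.3,-4.2],[-0.4,0.3,-4.2],[-0.4,0.3,-4.2],[-0.4,0.3,-4.2],[-0.4,0.3,-4.2],[-0.4,0.3,-4.2],[-0.4,0.3,-4.2],[-0.4,0.3,-4.2],[-0.4,0.3,-4.2]]}' 25
python3 -m inch '{"grip":[0.45,0.45,0.45,0.45],"travel":[[0,0,-2],[0,0,-4],[0,0,-6],[0,0,-6]],"turn":[[0,0,0],[0,0,0],[0,0,0],[0,0,0]]}' 25
```

```text
clock: 44.38
eef_pos: [517.9, -236.3, 186.6]
eef_rot: [3.139, 0.004, 2.445]
wrist_force: [1.1, -0.8, 0.4]
finger_gap: 68.0
clock: 44.88
eef_pos: [517.3, -235.9, 125.2]
eef_rot: [3.139, 0.001, 2.445]
wrist_force: [-0.2, -0.0, 1.1]
finger_gap: 68.4
```

```bash
python3 -m inch '{"grip":[0.45,0.45,0.45,0.45,0.45,0.45,0.45],"travel":[[0.2,0,0],[0.2,0,-1.5],[0.2,0,-4],[0.2,0,-6],[0.2,0,-8],[0.2,0,-8.5],[0.2,0,-8.5]],"turn":[[0,0,0],[0,0,0],[0,0,0],[0,0,0],[0,0,0],[0,0,0],[0,0,0]]}' 25
python3 -m inch '{"grip":[0.2,0,-0.2,-0.2,-0.2],"travel":[[0,0,0],[0,0,0],[0,0,0],[0,0,0],[0,0,0]],"turn":[[0,0,0],[0,0,0],[0,0,0],[0,0,0],[0,0,0]]}' 25
python3 -m inch '{"grip":[-0.2,-0.2,-0.2,-0.2,-0.2,-0.2,-0.2],"travel":[[0,0,0.4],[0,0,1.2],[0,0,2.5],[0,0,4.5],[0,0,7],[0,0,10.5],[0,0,14.5]],"turn":[[0,0,0],[0,0,0],[0,0,0],[0,0,0],[0,0,0],[0,0,0],[0,0,0]]}' 25
```

```text
clock: 45.75
eef_pos: [519.3, -235.9, 40.3]
eef_rot: [3.139, 0.001, 2.445]
wrist_force: [-0.2, -0.6, -0.5]
finger_gap: 68.1
clock: 46.38
eef_pos: [519.6, -236.1, 40.9]
eef_rot: [3.139, 0.002, 2.445]
wrist_force: [-0.8, 1.3, 5.8]
finger_gap: 51.2
clock: 47.25
eef_pos: [519.3, -235.9, 187.6]
eef_rot: [3.139, 0.002, 2.445]
wrist_force: [0.0, 0.2, -0.9]
finger_gap: 51.0
```

```bash
python3 -m inch '{"grip":[-0.2,-0.2,-0.2,-0.2,-0.2,-0.2,-0.2,-0.2,-0.2,-0.2],"travel":[[0.4,5,0],[0.9,11,0],[1.4,17,0],[1.9,23,0],[2.4,29,0],[2.9,35,0],[3.4,41,0],[3.9,47,0],[4.5,52,0],[4.5,54.4,0]],"turn":[[0,0,4],[0,0,4],[0,0,4],[0,0,4],[0,0,4],[0,0,4],[0,0,4],[0,0,4],[0,0,4],[0,0,4]]}' 25
python3 - <<'E'
from h import *
p,d=manip.camera("side"); save("side",p,(230,60,350,160),"side28",6)
E
```

```text
clock: 48.5
eef_pos: [563.9, 310.6, 188.1]
eef_rot: [3.139, 0.002, 2.516]
wrist_force: [-0.2, -1.4, -0.8]
finger_gap: 51.2
```

View pics/side28.png

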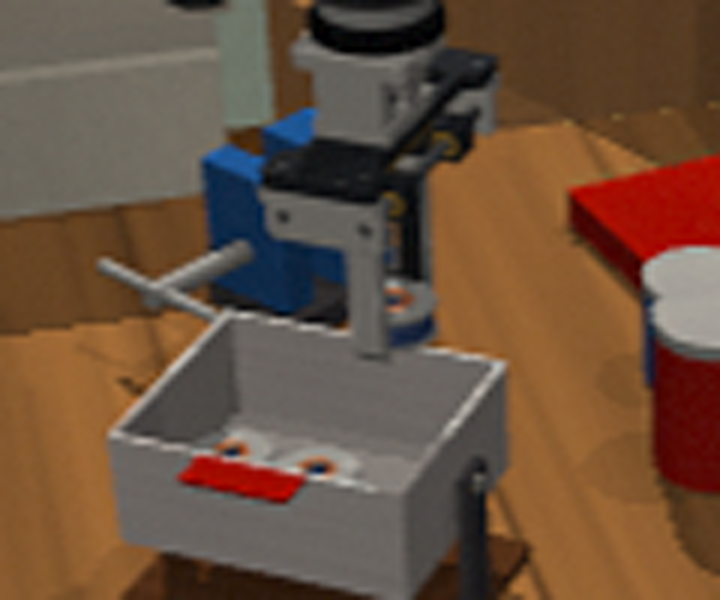

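```bash
python3 -m inch '{"grip":[-0.2,-0.2,-0.2,-0.2,-0.2,0.0,0.25,0.25],"travel":[[0,0,-3],[0,-0.1,-6],[0,-0.1,-9],[0,-0.1,-11],[0,-0.1,-11.8],[0,-0.1,-11.8],[0,-0.1,-11.8],[0,-0.1,-11.8]],"turn":[[0,0,0],[0,0,0],[0,0,0],[0,0,0],[0,0,0],[0,0,0],[0,0,0],[0,0,0]]}' 25
python3 -m inch '{"grip":[0.25,0.25,0.25,0.25],"travel":[[0,0,3],[0,0,6],[0,0,9],[0,0,11.8]],"turn":[[0,0,0],[0,0,0],[0,0,0],[0,0,0]]}' 25
python3 - <<'E'
from h import *
p,d=manip.camera("side"); save("side",p,(230,60,350,160),"side29",6)
E
```

```text
clock: 49.55
eef_pos: [563.9, 311.4, 71.0]
eef_rot: [3.137, 0.002, 2.517]
wrist_force: [0.2, -0.4, -1.4]
finger_gap: 58.8
clock: 50.05
eef_pos: [564.0, 311.4, 190.7]
eef_rot: [3.136, 0.003, 2.517]
wrist_force: [0.6, 0.8, 0.1]
finger_gap: 59.0
```

View pics/side29.png

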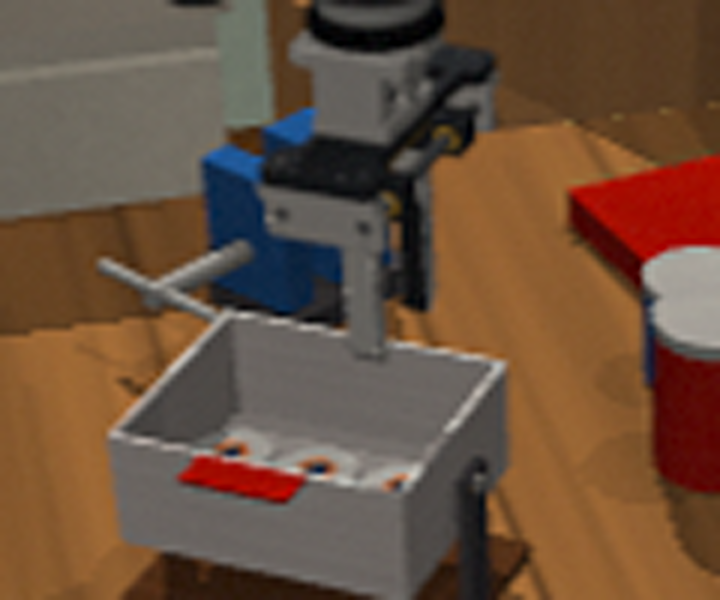

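```bash
python3 -m inch '{"grip":[0.25,0.25,0.25,0.25,0.45,0.45,0.45,0.45,0.45,0.45],"travel":[[-0.8,-5.5,0],[-1.8,-11.5,0],[-2.8,-17.5,0],[-3.8,-23.5,0],[-4.8,-29.5,0],[-5.8,-35.5,0],[-6.8,-41.5,0],[-7.8,-47.5,0],[-8.8,-53.5,0],[-9.8,-59,0]],"turn":[[0,0,-4],[0,0,-4],[0,0,-4],[0,0,-4],[0,0,-4],[0,0,-4],[0,0,-4],[0,0,-4],[0,0,-4],[0,0,-4]]}' 25
python3 -m inch '{"grip":[0.45,0.45,0.45,0.45,0.45],"travel":[[-0.4,-2.7,0],[-0.4,-2.7,-2],[-0.4,-2.7,-4],[-0.4,-2.7,-6],[-0.4,-2.7,-6]],"turn":[[0,0,0],[0,0,0],[0,0,0],[0,0,0],[0,0,0]]}' 25
```

```text
clock: 51.35
eef_pos: [466.4, -280.1, 195.1]
eef_rot: [3.132, 0.006, 2.447]
wrist_force: [-0.4, -0.2, 0.1]
finger_gap: 68.0
clock: 51.98
eef_pos: [461.9, -306.8, 134.1]
eef_rot: [3.132, 0.004, 2.447]
wrist_force: [-1.0, 0.1, 0.6]
finger_gap: 68.3
```

```bash
python3 -m inch '{"grip":[0.45,0.45,0.45,0.45,0.45,0.45,0.45],"travel":[[0,0.15,0],[0,0.15,-2.5],[0,0.15,-5],[0,0.15,-7],[0,0.15,-9],[0,0.15,-9.4],[0,0.15,-9.4]],"turn":[[-0.4,0.4,0],[-0.4,0.4,0],[-0.4,0.4,0],[-0.4,0.4,0],[-0.4,0.4,0],[-0.4,0.4,0],[-0.4,0.4,0]]}' 25
python3 -m inch '{"grip":[0.2,0,-0.2,-0.2,-0.2],"travel":[[0,0,0],[0,0,0],[0,0,0],[0,0,0],[0,0,0]],"turn":[[0,0,0],[0,0,0],[0,0,0],[0,0,0],[0,0,0]]}' 25
python3 -m inch '{"grip":[-0.2,-0.2,-0.2,-0.2,-0.2,-0.2,-0.2],"travel":[[0,0,0.4],[0,0,1.2],[0,0,2.5],[0,0,4.5],[0,0,7],[0,0,10.5],[0,0,14.5]],"turn":[[0,0,0],[0,0,0],[0,0,0],[0,0,0],[0,0,0],[0,0,0],[0,0,0]]}' 25
```

```text
clock: 52.85
eef_pos: [462.3, -305.5, 41.0]
eef_rot: [-3.142, 0.004, 2.447]
wrist_force: [-0.1, 0.3, 0.0]
finger_gap: 68.2
clock: 53.48
eef_pos: [462.6, -305.7, 41.7]
eef_rot: [-3.142, 0.005, 2.447]
wrist_force: [-0.8, 0.9, 6.6]
finger_gap: 50.0
clock: 54.35
eef_pos: [462.3, -305.5, 188.4]
eef_rot: [-3.142, 0.005, 2.447]
wrist_force: [0.2, -1.1, -0.2]
finger_gap: 50.3
```

```bash
python3 -m inch '{"grip":[-0.2,-0.2,-0.2,-0.2,-0.2,-0.2,-0.2,-0.2,-0.2,-0.2],"travel":[[0.4,5,0],[0.9,11,0],[1.4,17,0],[1.9,23,0],[2.4,29,0],[2.9,35,0],[3.4,41,0],[3.9,47,0],[4.4,53,0],[4.9,58.5,0]],"turn":[[0,0,4],[0,0,4],[0,0,4],[0,0,4],[0,0,4],[0,0,4],[0,0,4],[0,0,4],[0,0,4],[0,0,4]]}' 25
python3 -m inch '{"grip":[-0.2,-0.2,-0.2],"travel":[[0.6,4,0],[0.6,6.4,0],[0.6,6.4,0]],"turn":[[0,0,0],[0,0,0],[0,0,0]]}' 25
```

```text
clock: 55.6
eef_pos: [511.1, 281.6, 189.4]
eef_rot: [3.141, 0.006, 2.518]
wrist_force: [0.7, -0.6, -0.4]
finger_gap: 50.8
clock: 55.98
eef_pos: [516.7, 346.8, 189.7]
eef_rot: [3.141, 0.006, 2.52]
wrist_force: [0.6, -0.1, -0.2]
finger_gap: 50.4
```

```bash
python3 -m inch '{"grip":[-0.2,-0.2,-0.2,-0.2,-0.2,0.0,0.25,0.25],"travel":[[0,0,-3],[0,-0.1,-6],[0,-0.1,-8.5],[0,-0.1,-9.7],[0,-0.1,-10],[0,-0.1,-10],[0,-0.1,-10],[0,-0.1,-10]],"turn":[[0,0,0],[0,0,0],[0,0,0],[0,0,0],[0,0,0],[0,0,0],[0,0,0],[0,0,0]]}' 25
python3 -m inch '{"grip":[0.25,0.25,0.25,0.25,0.25,0.25,0.25,0.25,0.25,0.25],"travel":[[0,0,3],[0,0,6],[0,0,10],[0,0,13],[0,-6,13],[0,-12,13],[-3,-18,13],[-6,-24,13],[-9,-30,13],[-12,-36,13]],"turn":[[0,0,0],[0,0,0],[0,0,0],[0,0,0],[0,0,0],[0,0,0],[0,0,0],[0,0,0],[0,0,0],[0,0,0]]}' 25
python3 -m inch '{"grip":[0.25,0.25,0.25,0.25,0.25,0.25,0.25,0.25,0.25],"travel":[[0,-6,0],[0,-12,0],[-1,-18,0],[-3,-24,0],[-5,-30,0],[-6,-36,0],[-8,-42,0],[-10,-47,0],[-10,-47,0]],"turn":[[0,0,0],[0,0,0],[0,0,0],[0,0,0],[0,0,0],[0,0,0],[0,0,0],[0,0,0],[0,0,0]]}' 25
python3 - <<'E'
from h import *
p,d=manip.camera("side"); save("side",p,(200,80,420,250),"side30",3); save("side",p,(230,90,340,180),"side31",6)
p,d=manip.camera("top"); cv2.imwrite("pics/top30.png",p[:,:,::-1]);np.savez("topf.npz",p=p,d=d,P=pts("top",d));save("top",p,(85,160,215,280),"top31",5)
E
```

```text
clock: 56.98
eef_pos: [516.9, 345.9, 90.3]
eef_rot: [3.14, 0.006, 2.52]
wrist_force: [-0.0, 0.1, 0.7]
finger_gap: 58.5
clock: 58.22
eef_pos: [404.0, 0.9, 220.7]
eef_rot: [3.139, 0.007, 2.52]
wrist_force: [0.2, -0.3, 0.2]
finger_gap: 58.7
clock: 59.35
eef_pos: [302.3, -471.5, 220.3]
eef_rot: [3.139, 0.007, 2.517]
wrist_force: [-0.1, 1.1, -0.8]
finger_gap: 58.8
```

View pics/side30.png

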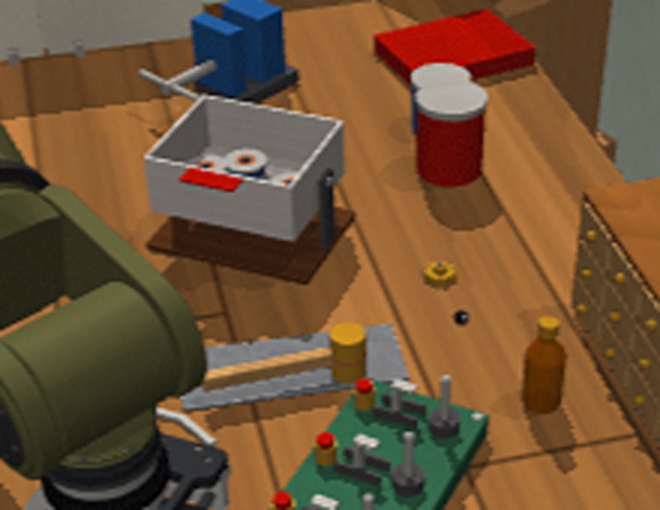

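View pics/top31.png

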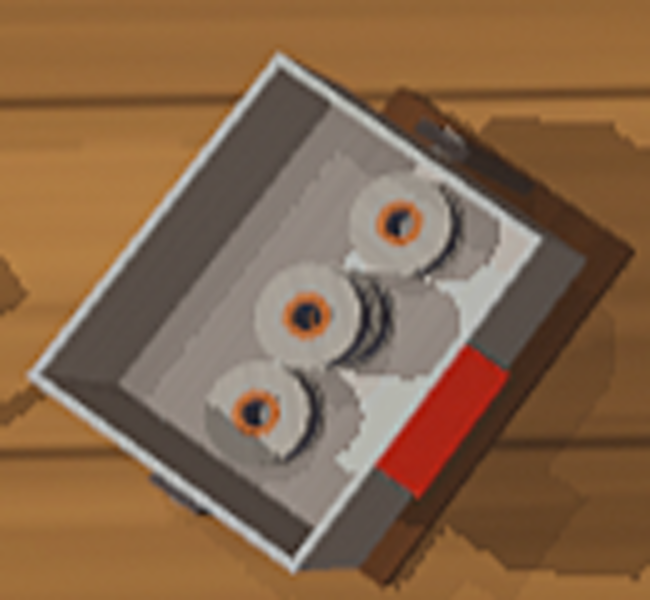

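View pics/top30.png

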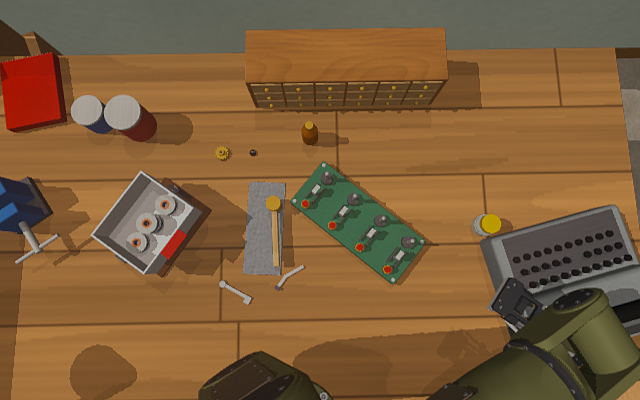

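```bash
python3 - <<'E'
from bin import *
np.set_printoptions(precision=1,suppress=True)
A=np.load("topf.npz");P=A["P"];im=A["p"]
save("top",im,(230,170,300,285),"matf",5)
p=P[180:285,238:300].reshape(-1,3)
hd=p[(p[:,2]>53)&(p[:,2]<66)&(p[:,1]>0)]; print("head",hd.mean(0),(hd.min(0)+hd.max(0))/2)
h=p[(p[:,2]>34)&(p[:,2]<47)&(p[:,0]<540)&(p[:,1]>-10)];k=np.polyfit(h[:,0],h[:,1],1);print(k,h.min(0),h.max(0),np.polyval(k,[410,540]))
m=np.zeros((400,640),bool);m[165:280,90:215]=red(im)[165:280,90:215];m=ndimage.binary_erosion(m);Q=P[m];c=Q.mean(0);u,s,vt=np.linalg.svd(Q-c);print("lip",c,vt[2])
E
```

```text
head [567.7  41.6  59.7] [567.4  42.3  59.2]
[ 0. 22.] [406.8  28.4  34.1] [539.3  49.2  46.2] [36.2 40.7]
lip [461.4 266.8 135.3] [0. 0. 1.]
```

View pics/matf.png

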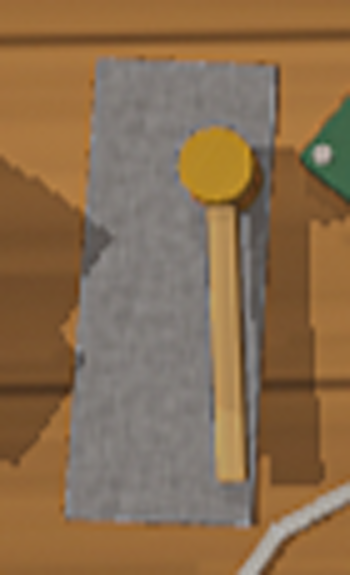

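```bash
python3 -m inch '{"grip":[0,0,0,0,0,0,0,0,0,0],"travel":[[1.5,5.5,0],[4,11,0],[6.5,16.5,0],[9,22,0],[11.5,27.5,0],[14,33,0],[16.5,38.5,0],[19,44,0],[21,49,0],[21,51.1,-3]],"turn":[[0,0,5],[0,0,10],[0,0,15],[0,0,20],[0,0,25],[0,0,30],[0,0,35],[0,0,37.8],[0,0,37.8],[0,0,37.8]]}' 60
python3 -m inch '{"grip":[0,0,0],"travel":[[0,0,-3],[0,0,-6],[0,0,-6]],"turn":[[0,0,0],[0,0,0],[0,0,0]]}' 60
python3 - <<'E'
from h import *
p,d=manip.camera("side"); save("side",p,(230,110,390,230),"side32",5)
E
```

```text
clock: 60.7
eef_pos: [514.7, 45.7, 192.1]
eef_rot: [3.139, 0.011, -3.1]
wrist_force: [-0.4, -0.4, -0.8]
finger_gap: 47.1
clock: 61.08
eef_pos: [513.4, 46.8, 131.2]
eef_rot: [3.139, 0.008, -3.098]
wrist_force: [1.4, 0.5, -0.2]
finger_gap: 46.6
```

View pics/side32.png

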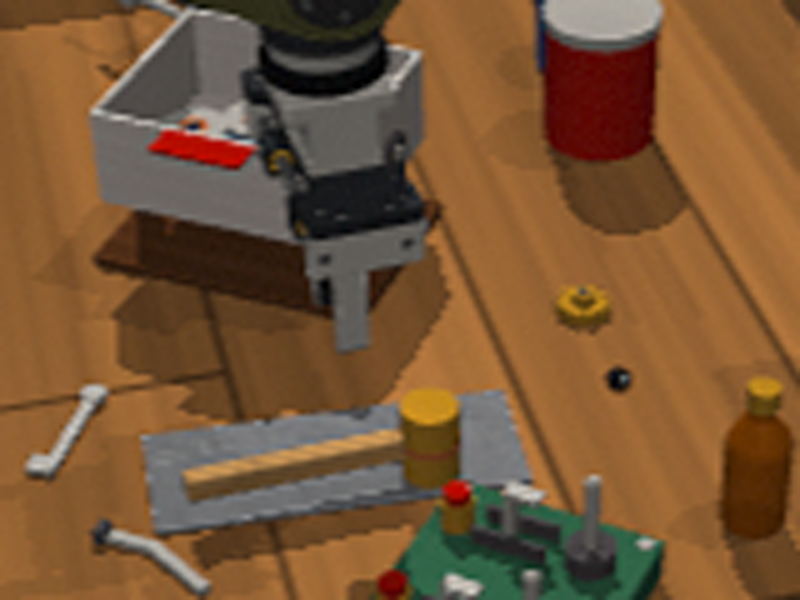

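```bash
python3 -m inch '{"grip":[0,0,0,0,0,-0.6,-1,-1,-1],"travel":[[0,-0.7,-4],[0,-0.7,-8],[0,-0.7,-11],[0,-0.7,-11.7],[0,-0.7,-11.7],[0,-0.7,-11.7],[0,-0.7,-11.7],[0,-0.7,-11.7],[0,-0.7,-11.7]],"turn":[[0,0,0],[0,0,0],[0,0,0],[0,0,0],[0,0,0],[0,0,0],[0,0,0],[0,0,0],[0,0,0]]}' 60
python3 -m inch '{"grip":[-1,-1,-1,-1,-1,-1],"travel":[[0,0,0.3],[0,0,0.6],[0,0.9,0.6],[0,1.8,0.6],[0,2.6,0.6],[0,2.6,0.6]],"turn":[[0,0,0],[0,0,0],[0,0,0],[0,0,-1],[0,0,-2],[0,0,-2]]}' 60
```

```text
clock: 62.25
eef_pos: [514.4, 39.6, 15.9]
eef_rot: [3.139, 0.011, -3.099]
wrist_force: [-1.0, 0.6, 3.1]
finger_gap: 15.1
clock: 63.0
eef_pos: [514.3, 66.3, 21.9]
eef_rot: [3.139, 0.011, -3.133]
wrist_force: [-0.2, 1.0, -2.5]
finger_gap: 15.4
```

Lower onto the mat, release, and withdraw.

```bash
python3 -m inch '{"grip":[-1,-1,-1],"travel":[[0,0,-0.3],[0,0,-0.6],[0,0,-0.65]],"turn":[[0,0,0],[0,0,0],[0,0,0]]}' 60
python3 -m inch '{"grip":[-0.5,-0.2,-0.2,-0.2,-0.2,-0.2,-0.2,-0.2],"travel":[[0,0,0],[0,0,0],[0,0,0],[0,0,3],[0,0,8],[0,0,13],[0,0,18],[0,0,20]],"turn":[[0,0,0],[0,0,0],[0,0,0],[0,0,0],[0,0,0],[0,0,0],[0,0,0],[0,0,0]]}' 20
python3 -m inch '{"grip":[0,0,0,0,0,0,0,0,0,0],"travel":[[-2,-6,0],[-4,-12,0],[-6,-18,0],[-8,-24,0],[-10,-29,0],[-12,-34,0],[-14,-39,0],[-16,-44,0],[-18,-48,0],[-18,-48,0]],"turn":[[0,0,0],[0,0,0],[0,0,0],[0,0,0],[0,0,0],[0,0,0],[0,0,0],[0,0,0],[0,0,0],[0,0,0]]}' 20
python3 - <<'E'
from bin import *
np.set_printoptions(precision=1,suppress=True)
p,d=manip.camera("side"); save("side",p,(220,80,420,230),"side33",4)
im,d=manip.camera("top");P=pts("top",d);save("top",im,(80,110,480,310),"topend",2)
p=P[180:285,238:300].reshape(-1,3)
hd=p[(p[:,2]>53)&(p[:,2]<66)&(p[:,1]>0)]; print("head",hd.mean(0))
m=np.zeros((400,640),bool);m[165:280,90:215]=red(im)[165:280,90:215];m=ndimage.binary_erosion(m);Q=P[m];c=Q.mean(0);u,s,vt=np.linalg.svd(Q-c);print("lip",c,vt[2])
E
```

```text
clock: 63.38
eef_pos: [514.2, 66.2, 15.8]
eef_rot: [3.139, 0.011, -3.133]
wrist_force: [-8.5, 0.0, 12.0]
finger_gap: 15.1
clock: 64.38
eef_pos: [514.9, 66.2, 218.8]
eef_rot: [3.139, 0.015, -3.133]
wrist_force: [0.6, -0.9, -0.4]
finger_gap: 37.4
clock: 65.62
eef_pos: [333.5, -415.7, 218.3]
eef_rot: [3.138, 0.014, -3.137]
wrist_force: [0.5, 0.4, -0.6]
finger_gap: 46.9
head [567.6  65.9  59.7]
lip [461.4 266.8 135.3] [-0. -0. -1.]
```

View pics/side33.png

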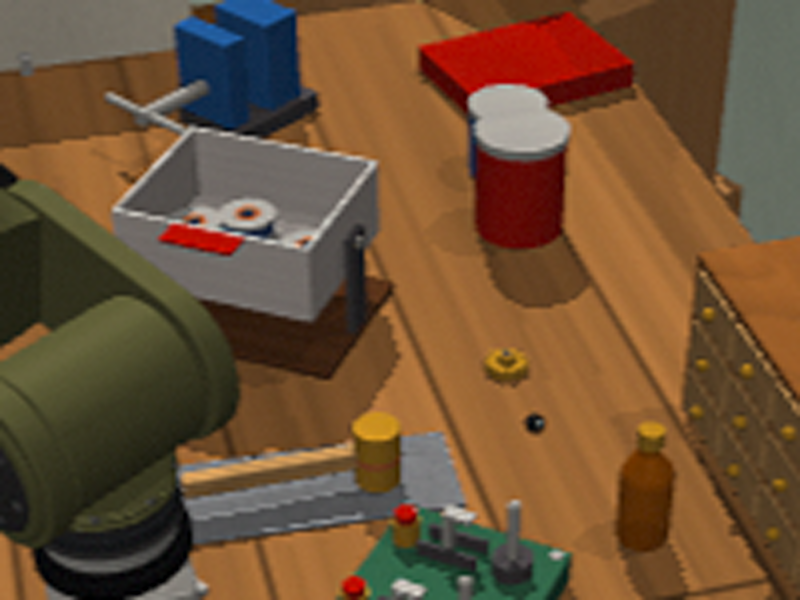

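View pics/topend.png

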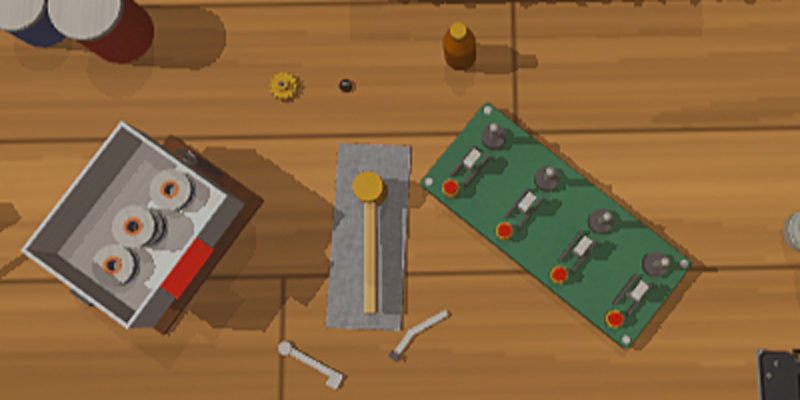

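```bash
python3 -c "
from cell import manip
print(manip.sign_off())"
```

```text
the job is handed in; nothing more can be done
None
```

The job is done and handed in, with the robot's clock at about 66 s. I pressed the bin level, struck all four pins down with the mallet, and lifted the four spools off their posts into the bin.

- **Slipped mallet:** Early on, the mallet drooped in the grip and tilted by about 20°. I set it back on the mat and gripped it again before striking anything. It also tilted a little while I was striking. Pin 2 needed a second strike with the tool tilted to compensate.
- **Knocked mallet:** My first check after the spools showed the mallet shifted about 28 mm towards the edge of the mat, though still on it. I picked it up, moved it back to the middle and set it down again.

**Last checks:**
- The stand is empty, with all four pins down and catches back.
- Three spools lie flat in a row in the bin. The fourth is stacked on the middle one.
- The bin reads level: its lip is flat at 135.3 mm, against 135.5 mm nominal.
- The mallet stands near the middle of the mat.
- The bystanders in view look as they did at the start, and the gripper is clear of everything. I compared these by eye, without measuring them. The screw jar was barely in the last picture, but in the one just before it was in place.

No final check failed.

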